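# Clear a slab and lay a T-square on its scored line

### The job

Clear the slab: put the wooden rib that lies across the scored line flat on the round bat, and stand the small cup from in front of the slab upright on the bat too. Then take the T-shaped square off its sloping rest and lay it on the slab, blade flat on top, its wooden stock flush against the slab's front edge over its whole length and the left edge of the blade (seen from the robot) along the scored line, ready for marking. Set things down, do not drop them, and leave the other things on the table where they stand.

Things in the scene. Friction and masses are not known exactly. Their poses are not given: they have to be found in the camera images.
- slab: Grey cast slab, 170 (x) x 220 (y) x 30 mm high, fixed. Origin: centre of its underside; x points from its front edge to its back, z up. The flat upright front face is at x = -85 mm, y from -110 to +110 mm; the top is at z = 30 mm.
- scored_line: Thin dark straight line scored across the slab's top from front to back, 2 mm wide and fixed in the slab. Origin: where the middle of the line meets the slab's front edge, on the slab's top surface; x runs along the line to the back (same directions as the slab's axes). It lies 0 to 60 mm to the +y side of the slab's middle.
- rest: Fixed plywood rest (lectern), 175 x 140 x 118 mm, its sloping plate rising at 28 degrees towards its +x; the square lies on it, x up the slope, z square to it. Origin: centre of underside. A lip 9 mm high (square to the slope) and 8 mm thick runs along the low end, just below the square's stock; a 10 mm high strip across the plate carries the blade.
- tee_square: T-shaped square, 0.12 kg. Wooden stock (crossbar) 20 (x) x 110 (y) x 30 (z) mm; origin: centre of its underside. Steel blade, 3 mm thick and 30 mm wide, leaves the middle of the stock's inner face (x = 10 mm) and reaches to x = 160; it takes y = -15 to 15 and z = 10 to 13 mm. Centre of mass (33, 0, 13) mm. Starts on the rest; when laid, its axes point as the slab's do.
- stock_left (a point): Point near the left end of the stock's inner face (the face that bears on the slab's edge): (10, 50, 5) mm in the square's frame. When laid, the stock hangs 10 mm below the slab's top and stands 20 mm above it.
- stock_right (a point): Point near the right end of the stock's inner face: (10, -50, 5) mm in the square's frame.
- blade_root (a point): Point on the lower left edge of the blade close to the stock: (12, 15, 10) mm in the square's frame.
- blade_tip (a point): Lower left corner of the blade's far end: (160, 15, 10) mm in the square's frame.
- bat: Round flat plywood bat, 204 mm across and 10 mm thick, fixed. Origin: centre of its underside; its top is at z = 10 mm. The rest and the bat stand one on either side of the slab, either way round.
- cup: Small plain terracotta cup, 43 mm across at the rim, 63 mm high, narrower below; origin: centre of its underside. Starts upright on the table just in front of the slab's front edge.
- rib: Flat wooden potter's rib, half-moon outline: 40 (x) x 104 (y) x 8 (z) mm; origin: centre of its underside. Starts flat on the slab across the scored line; it can be pinched across its 40 mm.
- small_bowl: Bystander: small round clay bowl, 60 mm across, 42 mm high, standing on the bat, its middle about 60 mm from the bat's centre; origin: centre of its underside.
- paint_pot: Bystander: paint pot, 60 mm across, 46 mm high, standing on the back of the slab at its -y end; origin: centre of its underside.
- tall_vase: Bystander: tall vase, 85 mm across, 136 mm high, near the front right of the table; origin: centre of its underside.
- beaker: Bystander: clay beaker, 68 mm across, 99 mm high, near the front left of the table; origin: centre of its underside.
- slip_pot: Bystander: pot, 70 mm across, 55 mm high, standing behind the slab; origin: centre of its underside.

How it is judged:
By the outcome, as a careful person would: the job done as asked, in the order asked, and still so for the second after the job is handed in, with the robot touching nothing.
It also fails if it takes over 72 s, if anything falls off the work surface, if the arm or the gripper's body presses on something with over 40 N, if the wrist force passes 120 N, or if a joint passes its speed limit or range.

### The arm

A 6-joint arm with a two-finger parallel gripper is mounted at the origin on a cart in front of the work surface, level with it; the furniture and walls round the work are solid. World frame = base frame: x ahead of the robot, y to its left, z up, the work surface at z = 0. Lengths are in mm, angles in degrees, forces in N, time in s.
With the tool pointing down it reaches from about 300 to 850 mm from the base axis. Payload 4.2 kg.
Tool frame: the origin (TCP) lies midway between the tips of the shut fingers; the grasp point (between the pads) lies 19 mm behind it; z points along the fingers, y is the line along which they close (so a half turn about z gives the same grasp; the last joint's range is limited). The gripper opens to 91 mm and grips with 3 to 60 N. Pads are 32 mm wide; open, the fingers measure 118 mm over their backs; the gripper's body (76 mm by 178 mm) begins 60 mm behind the grasp point.
Start: joints at [73.625, 18.312, 89.639, -0, 72.044, -1.146], TCP at [151.044, 554.827, 175.376] pointing down, gripper open.
Joint ranges: [-177.97, 177.97], [-48.28, 115.42], [12.27, 149.76], [-77.06, 257.06], [2.81, 150.46], [-146.56, 146.56]. Speed limits (degrees/s): [147.25, 147.25, 180, 180, 180, 180].

### API

Orientations are given as [roll, pitch, yaw] about the fixed x, y, z axes, in that order (R = Rz(yaw) Ry(pitch) Rx(roll)).
In Python, from workcell import env, optics, order gives the robot as it stands (env), with the cameras (optics) and the job (order).
- The arm moves only by the tool drive_effector, called as a command line: name --argument value ..., lists and objects as JSON in quotes. Schema: {"type":"object","properties":{"steps":{"type":"array","items":{"type":"array","items":{"type":"array","items":{"type":"number"},"minItems":6,"maxItems":6},"minItems":1,"maxItems":8},"minItems":1,"maxItems":1},"jaw":{"type":"number"},"grip_n":{"type":"number"},"only":{"type":"string"},"quiet":{"type":"boolean"},"lines":{"type":"string"}},"required":["steps"],"additionalProperties":false}. steps is a list that holds a single list of rows (three levels of brackets), with 1 to 8 rows, each of 6 numbers: dx, dy, dz in mm, then a rotation vector rx, ry, rz in degrees; each row shifts and turns the commanded pose from where the row before left it, along the tool's axes as they then stand; what a row does not reach is not made up. A row lasts 1/10 s, in which the tool goes at most 50 mm and 8.59 degrees, less where a joint would pass 70% of its speed; a pose out of reach is approached as far as the arm can. jaw is the finger opening in mm, set as the call begins (left out keeps the last). The fingers move at their own pace and stop on an object; grip_n is the grip in N (left out, the last holds). Time passes only in rows, so rows that do not move let the fingers close. The tool returns the time, the measured TCP pose, the force, the opening and the grip force at its end. only (a regular expression) keeps the lines of the reply that match it, lines (a string "A,B") keeps lines A to B, and quiet returns only ok. Input that does not fit is refused with a message, and nothing moves.
- env.state(): the state, without advancing time (a new reading comes with each control period).
- optics.grab_frame(name): name is "side" or "top"; returns the picture (384x512x3 uint8, blue, green, red); there is no depth.
- optics.camera_model(name): a dict with "fx", "fy", "cx", "cy" (pixels), "T" (4x4, takes a point from camera to world coordinates). Camera axes: x right, y up, looking along -z (the intrinsics and any distortion apply to the point x, -y, -z); pixel columns grow to the right and rows downward; lengths in mm; the calibration is good to about 2 mm. A picture is of the moment at which its call begins. camera_model takes no time and is no camera call.
- order.job_done(): hands the job in; it is judged then, once.
The state is a dict: "time_s": time; "qpos": joint angles; "qvel": joint speeds; "effort": joint torques, N m; "ee_pos": TCP position; "ee_rot": TCP orientation; "force": force on the tool from outside, world axes, zero at the start; "torque": the same for the moment, N m; "gripper_width": finger opening in mm; "gripper_force": force on a finger pad.
Only numpy, scipy, OpenCV 4.12 (cv2) and the standard library are available. Lean on these libraries where they do the work, as an engineer would, in place of code of your own. Each camera call takes 0.05 s, during which the arm holds its last target. There are 200 camera calls.

## Working session

There is one attempt and no reset: what is moved stays moved. The work goes in short steps, Python scripts to look and compute and a tool call to move; the robot and the scene stay as the last step left them, time stands still between calls to the robot, and variables do not carry over. Pictures are saved under pics/ and viewed, at most 10 in all, crops included, and the job is handed in when it is done.

```bash
ls; mkdir -p pics
```

Run:
```python
from workcell import env, optics, order
import cv2,numpy as np
for n in("side","top"):
    im=optics.grab_frame(n); cv2.imwrite(f"pics/{n}0.png",im)
    m=optics.camera_model(n); print(n,{k:np.round(v,3).tolist() if k!='name' else v for k,v in m.items()})
print(env.state())
```

Run:
```python
import cv2
for n in("side","top"):
    im=cv2.imread(f"pics/{n}0.png"); cv2.imwrite(f"pics/{n}0b.png",cv2.resize(im,(800,600),interpolation=cv2.INTER_CUBIC))
```

```text
(no output)
```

View pics/top0b.png

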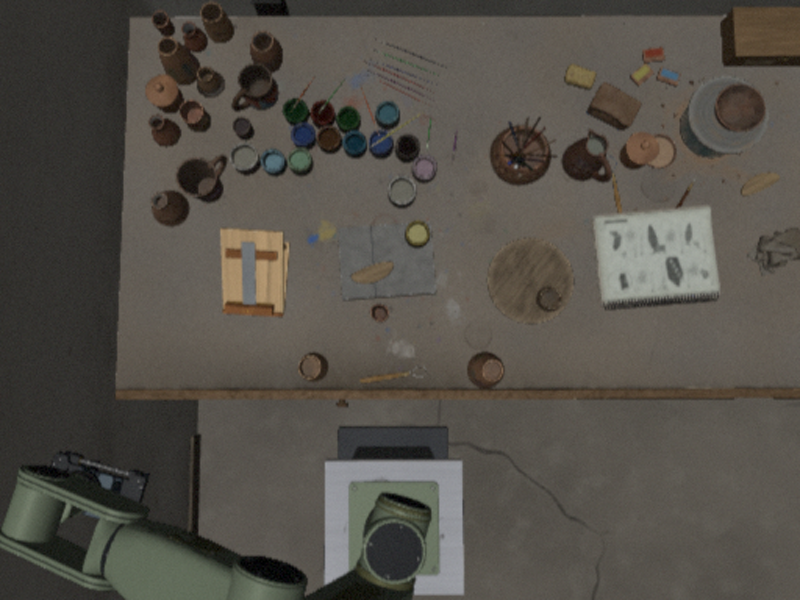

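View pics/side0b.png

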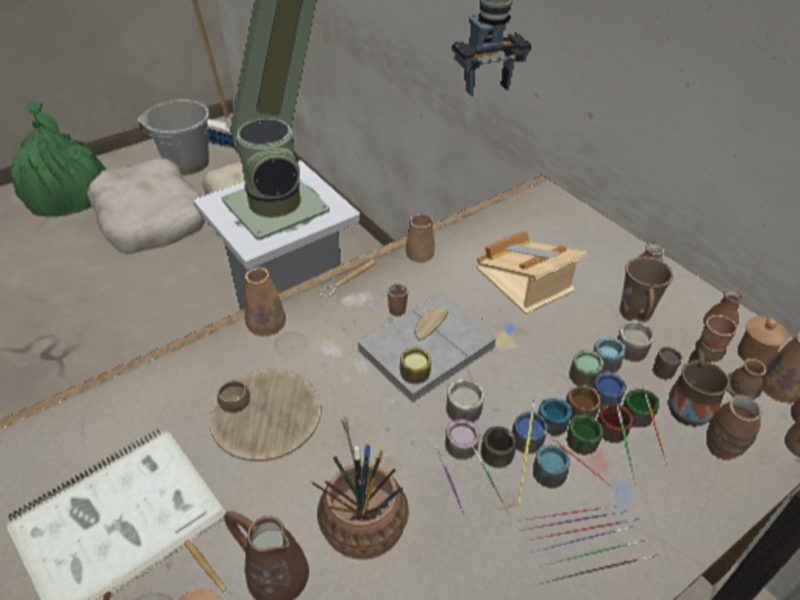

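Top view: the rest with the tee is left of the slab at (253,272) in the 800x600 view. The slab is at (388,260) with the rib at (373,272), the cup at (380,313), the bat at (531,280) and the bowl at (549,298). The side view agrees. Next I'll average some frames and look at the details enlarged.

Create h.py:
```python
from workcell import env, optics, order
import cv2,numpy as np
from scipy.spatial.transform import Rotation as R
def avg(n,k=4): return np.mean([optics.grab_frame(n).astype(float) for _ in range(k)],0)
def ray(n,uv):
    m=optics.camera_model(n);T=np.array(m["T"]);u=np.atleast_2d(np.asarray(uv,float))
    d=np.c_[(u[:,0]-m["cx"])/m["fx"],-(u[:,1]-m["cy"])/m["fy"],-np.ones(len(u))]
    return T[:3,3],d@T[:3,:3].T
def onplane(n,uv,z):
    o,d=ray(n,uv); return o+d*((z-o[2])/d[:,2])[:,None]
def proj(n,P):
    m=optics.camera_model(n);T=np.array(m["T"]);c=(np.atleast_2d(P)-T[:3,3])@T[:3,:3]
    return np.c_[m["cx"]+m["fx"]*c[:,0]/-c[:,2],m["cy"]+m["fy"]*c[:,1]/c[:,2]]
def tri(a,b):
    (o1,d1),(o2,d2)=ray("top",a),ray("side",b);d1=d1[0];d2=d2[0]
    s=np.linalg.lstsq(np.c_[d1,-d2],o2-o1,rcond=None)[0]
    p,q=o1+s[0]*d1,o2+s[1]*d2; return (p+q)/2,np.linalg.norm(p-q)
def goto(p,rpy):
    """offset in tool axes from present pose"""
    s=env.state();A=R.from_euler('xyz',s["ee_rot"],degrees=True);B=R.from_euler('xyz',rpy,degrees=True)
    return np.round(A.inv().apply(np.array(p)-s["ee_pos"]),1),np.round((A.inv()*B).as_rotvec(degrees=True),2)
```

Run:
```python
from h import *
for n in("top","side"):
    a=avg(n); np.save(f"pics/{n}.npy",a)
    x,y,w,h=(135,135,240,80) if n=="top" else (130,140,250,160)
    s=800/w
    im=np.clip(a[y:y+h,x:x+w]*1.5,0,255).astype(np.uint8)
    cv2.imwrite(f"pics/{n}c.png",cv2.resize(im,None,fx=s,fy=s,interpolation=cv2.INTER_CUBIC))
```

```text
(no output)
```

View pics/topc.png

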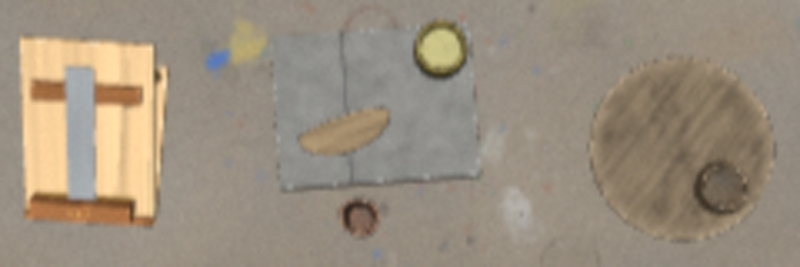

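View pics/sidec.png

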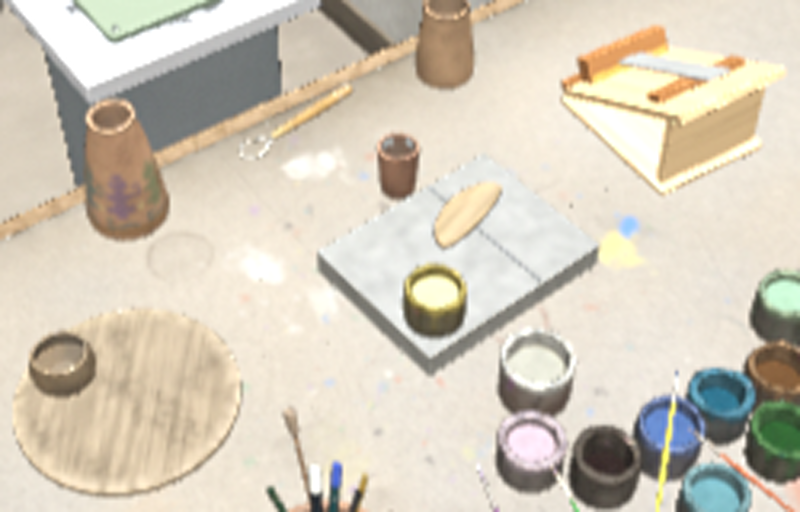

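Both crops show clearly: slab corners near (273,35), (283,188), (478,177) in the top crop, score line (343,30)–(350,185), rib about (345,131), cup (360,217), bat (683,148), blade (80,130), stock (80,210). Now the sub-pixel masks.

Run:
```python
from h import *
def crop(n,x,y): return (np.array([x,y])/(3.3333 if n=="top" else 3.2)+(np.array([135,135]) if n=="top" else np.array([130,140]))-0.35).tolist()
t=np.load("pics/top.npy");s=np.load("pics/side.npy")
for nm,n,pts in [("slab","top",[(250,100),(310,80),(400,120),(455,150),(560,100)]),("slab","side",[(360,250),(550,230),(430,360)]),("rib","top",[(345,131)]),("rib","side",[(467,215)]),("cup","top",[(360,217)]),("cup","side",[(398,175)]),("table/front","top",[(400,205),(340,187),(80,130),(40,150),(80,213),(683,100),(600,40)]),("","side",[(700,65),(600,50),(120,400),(250,350)])]:
    a=t if n=="top" else s
    for p in pts:
        u=crop(n,*p); print(nm,n,p,np.round(a[int(u[1]+.5),int(u[0]+.5)]).astype(int))
# rough triangulations
for nm,a,b in [("scoreback",(342,32),(541,279)),("bowlrimless bat c",(683,148),(127,400)),("slab FL",(283,187),(487,157)),("slab FR",(478,176),(320,255)),("slab BL",(274,37),(597,250)),("cup rim",(360,214),(398,146))]:
    print(nm,*[np.round(v,1) for v in tri(crop("top",*a),crop("side",*b))])
```

```text
slab top (250, 100) [85 93 98]
slab top (310, 80) [91 94 94]
slab top (400, 120) [94 97 96]
slab top (455, 150) [94 97 97]
slab top (560, 100) [ 85  94 101]
slab side (360, 250) [156 159 158]
slab side (550, 230) [153 156 154]
slab side (430, 360) [85 90 91]
rib top (345, 131) [ 76  96 113]
rib side (467, 215) [129 157 174]
cup top (360, 217) [60 70 86]
cup side (398, 175) [57 70 92]
table/front top (400, 205) [ 86  94 100]
table/front top (340, 187) [69 76 81]
table/front top (80, 130) [113 112 108]
table/front top (40, 150) [106 140 168]
table/front top (80, 213) [ 50  86 124]
table/front top (683, 100) [66 80 91]
table/front top (600, 40) [80 89 96]
 side (700, 65) [158 162 163]
 side (600, 50) [ 84 123 168]
 side (120, 400) [108 128 141]
 side (250, 350) [146 157 164]
scoreback [696.2  50.9  34.3] 1.2
bowlrimless bat c [ 570.3 -327.4    4.9] 1.3
slab FL [526.9 117.1  26.5] 2.8
slab FR [538.1 -97.6  22.7] 0.1
slab BL [692.7 126.3  23.8] 1.5
cup rim [492.9  30.2  64.4] 2.2
```

Add to h.py:
```python
def mask_contours(ch,thr,x,y,w,h,k=8):
    """sub-pixel contours of ch>thr in a window, full-image pixel coords"""
    c=cv2.resize(ch[y:y+h,x:x+w].astype(np.float32),None,fx=k,fy=k,interpolation=cv2.INTER_CUBIC)
    cs,_=cv2.findContours((c>thr).astype(np.uint8),cv2.RETR_EXTERNAL,cv2.CHAIN_APPROX_NONE)
    cs=sorted(cs,key=cv2.contourArea,reverse=True)
    return [(q[:,0,:]+.5)/k-.5+[x,y] for q in cs]
def edge(P,a,b,tol=8,m=.1):
    """fit line to world pts P lying near segment a-b; returns point,dir,count"""
    a=np.array(a,float);b=np.array(b,float);d=b-a;L=np.linalg.norm(d);d/=L
    s=(P[:,:2]-a)@d;e=(P[:,:2]-a)@np.array([-d[1],d[0]])
    k=(s>m*L)&(s<(1-m)*L)&(abs(e)<tol)
    v=cv2.fitLine(P[k,:2].astype(np.float32),cv2.DIST_HUBER,0,.01,.01).ravel()
    dd=v[:2]*np.sign(v[:2]@d); return v[2:],dd,k.sum()
```

Run:
```python
from h import *
t=np.load("pics/top.npy");s=np.load("pics/side.npy")
FL,FR,BL,BR=[np.array(v) for v in((527,117),(538,-101),(695,126),(707,-93))]
for n,a,win in(("top",t,(210,138,75,60)),("side",s,(222,185,105,75))):
    ch=a[...,0]-a[...,2]+ (0 if n=="top" else 0)
    if n=="side": ch=np.where(a[...,1]>120,ch,-30)
    c=mask_contours(ch,-4 if n=="top" else -8,*win)
    P=onplane(n,c[0],30)
    print(n,len(P),cv2.minAreaRect(P[:,:2].astype(np.float32)))
    for nm,u,v in(("front",FL,FR),("left",FL,BL),("back",BL,BR),("right",FR,BR)):
        try:
            p,d,k=edge(P,u,v,10); ang=np.degrees(np.arctan2(d[1],d[0]))
            print(nm,np.round(p,1),round(ang,2),k)
        except Exception as e: print(nm,e)
# score line
print("score")
for n,a,A,B in(("top",t,(238,147),(239.5,188)),("side",s,(265,198),(299,227))):
    g=a.sum(2)/3;A=onplane(n,[(342/3.333+134.65,30/3.333+134.65) if n=="top" else (541/3.2+129.65,279/3.2+139.65)],30)[0]
    B=onplane(n,[(351/3.333+134.65,183/3.333+134.65) if n=="top" else (435/3.2+129.65,186/3.2+139.65)],30)[0]
    print(np.round(A,1),np.round(B,1))
    d=(B-A)/np.linalg.norm(B-A);nn=np.array([-d[1],d[0],0]);pts=[]
    for q in np.linspace(.03,.97,40):
        w=np.linspace(-9,9,73);u=proj(n,A+q*(B-A)+w[:,None]*nn).astype(np.float32)
        v=cv2.remap(g.astype(np.float32),u[:,0],u[:,1],cv2.INTER_CUBIC).ravel()
        wt=np.clip(np.median(v)-2-v,0,None)
        rel=v.min()-np.median(v)
        if rel<-6 : pts.append(np.r_[(A+q*(B-A)+nn*(wt@w/wt.sum()))[:2],rel])
    pts=np.array(pts);k=pts[:,2]>-40
    v=cv2.fitLine(pts[k,:2].astype(np.float32),cv2.DIST_HUBER,0,.01,.01).ravel()
    print(n,k.sum(),len(pts),v[2:],np.degrees(np.arctan2(v[1],v[0])))
    print(np.round(pts[::3],1).tolist())
```

```text
top 1818 ((615.7982177734375, 15.401100158691406), (169.4459991455078, 218.24911499023438), 3.785393714904785)
front [534.   -1.3] -85.73 412
left [609.3 121.9] 3.92 295
back [696.3  32.3] -85.75 323
right [600.7 -92.5] 3.8 254
side 1510 ((614.4707641601562, 16.459274291992188), (170.57205200195312, 226.04637145996094), 3.7265186309814453)
front [531.1   5.5] -86.43 340
left [610.  122.9] 3.34 250
back [699.1  14.1] -86.14 378
right [623.7 -94.9] 3.68 255
score
[699.7  51.4  30. ] [530.   41.5  30. ]
top 31 31 [625.86694   47.719463] 4.3199477
[[694.5, 52.2, -17.8], [682.2, 52.3, -12.0], [669.9, 51.7, -12.6], [657.8, 48.7, -9.4], [645.5, 48.3, -9.5], [633.2, 48.5, -10.9], [620.9, 48.5, -9.0], [608.7, 45.9, -9.5], [563.4, 48.9, -6.5], [547.4, 40.9, -10.6], [535.1, 41.1, -13.4]]
[693.2  53.   30. ] [533.   46.4  30. ]
side 34 34 [622.60004   46.123714] 3.741754
[[688.5, 50.6, -16.1], [676.9, 49.6, -19.0], [665.3, 49.0, -28.2], [653.8, 48.3, -16.5], [642.3, 46.2, -14.0], [630.6, 46.4, -19.8], [619.0, 46.0, -20.4], [607.5, 45.4, -16.1], [595.5, 55.3, -20.2], [561.2, 41.0, -13.3], [549.6, 41.3, -21.5], [538.0, 40.8, -20.6]]
```

Run:
```python
from h import *
t=np.load("pics/top.npy");s=np.load("pics/side.npy")
def quad(c): return cv2.boxPoints(cv2.minAreaRect(c.astype(np.float32)))
def show(nm,c): print(nm,"area",cv2.contourArea(c.astype(np.float32)),np.round(cv2.approxPolyDP(c.astype(np.float32),1.2,True)[:,0],1).tolist())
# blade
cb=mask_contours(t[...,0]-t[...,2],-22,147,150,24,48)[0];show("blade top",cb)
cs=mask_contours(s[...,0]-s[...,2],-22,318,152,44,14)
for c in cs[:2]: show("blade side",c)
# stock: red excess
ch=lambda a:a[...,2]-a[...,0]
g=lambda a:a[...,2]/(a[...,0]+1)
show("stock top",mask_contours(g(t),1.9,135,190,50,16)[0])
show("stock side",mask_contours(g(s),1.65,300,140,50,40)[0])
# rib
for n,a,w,thr in(("top",t,(220,160,40,28),17),("side",s,(258,190,36,32),20)):
    c=mask_contours(ch(a),thr,*w)[0];P=onplane(n,c,38 )[:,:2].astype(np.float32)
    M=cv2.moments(P);print("rib",n,cv2.minAreaRect(P),"centroid",M["m10"]/M["m00"],M["m01"]/M["m00"])
    hull=cv2.approxPolyDP(P,4,True)[:,0];print(np.round(hull,0).tolist())
# bat
for n,a,w,thr in(("top",t,(308,148,65,65),20),("side",s,(130,232,80,65),25)):
    c=mask_contours(ch(a),thr,*w)[0];P=onplane(n,c,10)[:,:2].astype(np.float32)
    P=cv2.convexHull(P)[:,0];print("bat",n,cv2.fitEllipse(P))
print("bowl rim",tri((720/3.333+134.65,186/3.333+134.65),(62/3.2+129.65,350/3.2+139.65)))
# cup
c=mask_contours(-(t.sum(2)/3),-84,233,190,20,18)[0];show("cup top",c)
```

```text
blade top area 326.921875 [[155.1999969482422, 154.39999389648438], [155.1999969482422, 193.89999389648438], [162.8000030517578, 194.60000610351562], [161.6999969482422, 154.8000030517578]]
blade side area 117.84375 [[323.70001220703125, 158.8000030517578], [350.6000061035156, 164.60000610351562], [357.1000061035156, 162.10000610351562], [330.79998779296875, 156.3000030517578]]
blade side area 84.2421875 [[338.70001220703125, 151.60000610351562], [339.29998779296875, 153.8000030517578], [361.3999938964844, 156.6999969482422], [361.3999938964844, 151.60000610351562]]
stock top area 219.8671875 [[142.39999389648438, 198.1999969482422], [144.6999969482422, 199.8000030517578], [180.39999389648438, 200.8000030517578], [175.1999969482422, 199.8000030517578], [173.89999389648438, 194.39999389648438], [165.89999389648438, 193.39999389648438], [162.60000610351562, 195.39999389648438], [156.1999969482422, 195.1999969482422], [153.6999969482422, 192.6999969482422], [145.8000030517578, 192.3000030517578]]
stock side area 235.65625 [[336.8999938964844, 148.8000030517578], [333.3999938964844, 147.
[... 962 characters left out ...]
, [601.0, 58.0], [583.0, 93.0]]
bat top ((578.512451171875, -327.6426086425781), (202.94296264648438, 229.8372802734375), 67.15074920654297)
bat side ((568.008056640625, -327.2052307128906), (203.60302734375, 212.61724853515625), 95.88793182373047)
bowl rim (array([ 522.94819005, -358.36980884,   51.56906288]), np.float64(3.9457566141095675))
cup top area 127.9296875 [[241.1999969482422, 193.1999969482422], [235.6999969482422, 199.10000610351562], [238.10000610351562, 204.1999969482422], [244.10000610351562, 206.39999389648438], [247.39999389648438, 203.89999389648438], [248.1999969482422, 198.6999969482422], [250.10000610351562, 199.10000610351562], [251.10000610351562, 197.10000610351562]]
```

Run:
```python
from h import *
for nm,a,b in[("tipL",(155.2,154.4),(357.1,162.1)),("tipR",(161.9,154.8),(350.6,164.6)),("rootL",(155.2,193.9),(330.8,156.3)),("rootR",(162.8,194.6),(323.7,158.8)),("stL in",(145.3,192.3),(337.1,148.8)),("stR in",(174.1,194.4),(313.5,158.8)),("stLout",(143.5,199),(333.4,147.9))]:
    print(nm,*[np.round(v,1) for v in tri(a,b)])
# rest outline
t=np.load("pics/top.npy");s=np.load("pics/side.npy")
c=mask_contours(t[...,2]-t[...,0],35,130,138,65,70)[0].astype(np.float32)
print(np.round(cv2.approxPolyDP(c,1.5,True)[:,0],1).tolist())
# blade centreline fit
for n,a,w in(("top",t,(147,150,24,48)),("side",s,(318,152,44,14))):
    c=mask_contours(a[...,0]-a[...,2],-22,*w)[0].astype(np.float32);r=cv2.minAreaRect(c);print(n,r)
# cup side rim
c=mask_contours(s[...,2]-s[...,0],26,242,175,26,32)[0].astype(np.float32);print("cup side",np.round(cv2.boundingRect(c),1),np.round(cv2.approxPolyDP(c,1,True)[:,0],1).tolist())
```

```text
tipL [644.7 333.8 116.6] 1.8
tipR [642.1 309.1 116.8] 5.0
rootL [514.2 347.3  47.4] 2.9
rootR [510.7 318.7  47.6] 0.1
stL in [516.3 375.7  69.9] 2.6
stR in [508.4 273.   68.6] 3.9
stLout [492.9 383.9  55.3] 5.0
[[141.10000610351562, 145.60000610351562], [142.10000610351562, 199.6999969482422], [180.39999389648438, 201.6999969482422], [184.6999969482422, 155.60000610351562], [182.10000610351562, 154.8000030517578], [180.89999389648438, 159.10000610351562], [180.3000030517578, 148.3000030517578]]
top ((158.8133544921875, 174.50523376464844), (40.323280334472656, 8.65880298614502), 88.39099884033203)
side ((340.3702392578125, 160.46331787109375), (33.410823822021484, 4.696252346038818), 10.45163345336914)
cup side [243 180  18  21] [[255.10000610351562, 180.39999389648438], [248.6999969482422, 182.1999969482422], [247.10000610351562, 187.8000030517578], [243.60000610351562, 188.3000030517578], [244.60000610351562, 189.6999969482422], [247.8000030517578, 188.39999389648438], [249.6999969482422, 198.6999969482422], [253.6999969482422, 200.89999389648438], [258.6000061035156, 198.60000610351562], [260.79998779296875, 186.3000030517578], [260.29998779296875, 183.60000610351562]]
```

Run:
```python
from h import *
Rt=R.from_euler('xyz',[0,-28,-4.7],degrees=True).as_matrix();o=np.array([509,332.8,30.5])
pts=np.array([[x,y,30] for x in(-10,10) for y in(-55,55)]+[[160,15,13],[160,-15,13],[10,55,0],[10,-55,0]])@Rt.T+o
out=[]
for n,(x,y,w,h) in(("top",(132,140,60,66)),("side",(298,140,80,66))):
    k=6;im=np.clip(np.load(f"pics/{n}.npy")[y:y+h,x:x+w]*(1.6 if n=="top" else 1.2),0,255).astype(np.uint8)
    im=cv2.resize(im,None,fx=k,fy=k,interpolation=cv2.INTER_CUBIC)
    for p in proj(n,pts): cv2.circle(im,tuple(np.int32((p-[x,y]+.5)*k)),2,(255,0,255),-1)
    out.append(cv2.copyMakeBorder(im,0,0,0,0 if n=="side" else 0,cv2.BORDER_CONSTANT))
cv2.imwrite("pics/tee.png",cv2.resize(np.hstack(out),(790,int(790*396/840))))
```

```text
(no output)
```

View pics/tee.png

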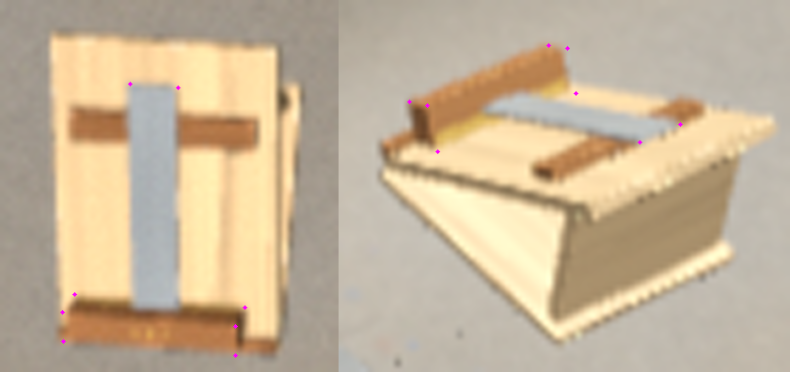

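The overlay agrees to about 1 px. The stock sits about 3 mm right and slightly up the slope from my dots, so the tee yaw is about -3.6 and its origin about (510.5,330,31). Now the rib, starting with turning the tool.

drive_effector --steps '[[[0, 0, 0, 0, 0, 7.8], [0, 0, 0, 0, 0, 7.8], [0, 0, 0, 0, 0, 7.8], [0, 0, 0, 0, 0, 7.8], [0, 0, 0, 0, 0, 7.8], [0, 0, 0, 0, 0, 7.8], [0, 0, 0, 0, 0, 8]]]' --jaw 70 --grip_n 20

```text
time_s: 1.2
ee_pos: [151.0, 554.8, 175.4]
ee_rot: [180.0, -0.0, 109.6]
force: [0.3, 0.0, 0.0]
gripper_width: 70.2
gripper_force: 0.0
```

drive_effector --steps '[[[-44.7, 16.6, 0, 0, 0, 0], [-44.7, 16.6, 0, 0, 0, 0], [-44.7, 16.6, 0, 0, 0, 0], [-44.7, 16.6, 0, 0, 0, 0], [-44.7, 16.6, 0, 0, 0, 0], [-44.7, 16.6, 0, 0, 0, 0], [-44.7, 16.6, 0, 0, 0, 0], [-44.7, 16.6, 0, 0, 0, 0]]]'

```text
time_s: 2.0
ee_pos: [399.0, 262.5, 175.7]
ee_rot: [179.9, -0.0, 110.0]
force: [0.2, -0.3, 0.3]
gripper_width: 70.0
gripper_force: 0.0
```

drive_effector --steps '[[[-44.7, 16.6, 0, 0, 0, 0], [-44.7, 16.6, 0, 0, 0, 0], [-44.7, 16.6, 0, 0, 0, 0], [-44.7, 16.6, 0, 0, 0, 0], [-44.7, 16.6, 0, 0, 0, 0], [-44.7, 16.6, 0, 0, 0, 0], [0, 0, 0, 0, 0, 0], [0, 0, 0, 0, 0, 0]]]'

```text
time_s: 2.8
ee_pos: [583.2, 45.3, 174.8]
ee_rot: [-179.9, -0.1, 109.8]
force: [0.4, -0.1, -0.2]
gripper_width: 70.3
gripper_force: 0.0
```

```bash
python3 -c "
from h import *
print(goto([584,45,33],[180,0,110]),env.state()['qpos'].round(1))"
```

```text
(array([ -0.7,   0.7, 141.8]), array([-0.05, -0.05, -0.15])) [  3.3  19.3  88.3   0.   72.5 -16.6]
```

drive_effector --steps '[[[0, 0.7, 40, 0, 0, 0], [0, 0, 40, 0, 0, 0], [0, 0, 35, 0, 0, 0], [0, 0, 15, 0, 0, 0], [0, 0, 7, 0, 0, 0], [0, 0, 4, 0, 0, 0], [0, 0, 0, 0, 0, 0]]]'

```text
time_s: 3.5
ee_pos: [584.0, 47.0, 35.0]
ee_rot: [179.9, 0.0, 110.0]
force: [-0.6, 0.1, 0.6]
gripper_width: 69.8
gripper_force: 0.0
```

drive_effector --steps '[[[0, 0, 0, 0, 0, 0], [0, 0, 0, 0, 0, 0], [0, 0, 0, 0, 0, 0], [0, 0, 0, 0, 0, 0], [0, 0, 0, 0, 0, 0], [0, 0, 0, 0, 0, 0]]]' --jaw 30 --grip_n 20

```text
time_s: 4.1
ee_pos: [583.9, 46.2, 34.4]
ee_rot: [180.0, -0.0, 110.0]
force: [0.5, 0.1, -0.6]
gripper_width: 30.0
gripper_force: 0.0
```

drive_effector --steps '[[[0, 0, -10, 0, 0, 0], [0, 0, -20, 0, 0, 0], [0, 0, -30, 0, 0, 0], [0, 0, -20, 0, 0, 0], [0, 0, 0, 0, 0, 0]]]'

```text
time_s: 4.6
ee_pos: [586.4, 46.4, 118.2]
ee_rot: [179.6, 0.1, 110.0]
force: [-0.8, 0.5, 0.8]
gripper_width: 29.8
gripper_force: 0.0
```

Width reached 30, so the rib is not held. Looking again.

Run:
```python
from h import *
out=[]
for n,(x,y,w,h) in(("top",(200,135,100,80)),("side",(215,140,120,80))):
    a=avg(n,2);np.save(f"pics/{n}1.npy",a)
    im=np.clip(a[y:y+h,x:x+w]*(1.6 if n=="top" else 1.1),0,255).astype(np.uint8)
    out.append(cv2.resize(im,(400,int(400*h/w))))
m=max(o.shape[0] for o in out)
cv2.imwrite("pics/rib1.png",np.hstack([cv2.copyMakeBorder(o,0,m-o.shape[0],0,0,cv2.BORDER_CONSTANT) for o in out]))
a=np.load("pics/side1.npy");c=mask_contours(a[...,2]-a[...,0],20,258,190,36,32)[0]
P=onplane("side",c,38)[:,:2].astype(np.float32);print(cv2.minAreaRect(P))
```

```text
((584.1026000976562, 43.46250915527344), (41.99359893798828, 105.67428588867188), 17.861907958984375)
```

View pics/rib1.png

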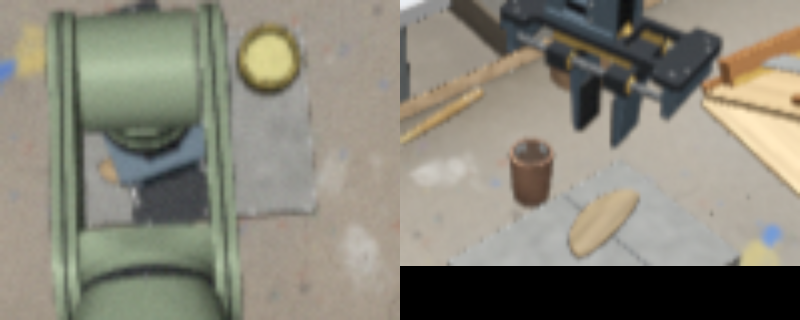

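The rib has not moved and is 42 x 106 at (584,43.5), yaw 18–20. The fingers closed just above it, so I need to go a few mm lower.

drive_effector --steps '[[[0, 0, 40, 0, 0, 0], [0, 0, 30, 0, 0, 0], [0, 0, 10, 0, 0, 0], [0, 0, 3, 0, 0, 0], [0, 0, 2, 0, 0, 0], [0, 0, 1, 0, 0, 0], [0, 0, 0, 0, 0, 0]]]' --jaw 70

```text
time_s: 5.5
ee_pos: [584.7, 46.3, 29.4]
ee_rot: [179.9, 0.0, 110.0]
force: [-0.8, -0.5, -0.7]
gripper_width: 70.0
gripper_force: 0.0
```

drive_effector --steps '[[[0, 0, 1, 0, 0, 0], [0, 0, 0, 0, 0, 0]]]'

```text
time_s: 5.7
ee_pos: [584.1, 46.3, 27.8]
ee_rot: [179.9, 0.0, 110.0]
force: [-0.5, 0.2, 0.5]
gripper_width: 69.9
gripper_force: 0.0
```

drive_effector --steps '[[[0, 0, 0, 0, 0, 0], [0, 0, 0, 0, 0, 0], [0, 0, 0, 0, 0, 0]]]' --jaw 48

```text
time_s: 6.0
ee_pos: [583.9, 46.3, 27.4]
ee_rot: [180.0, -0.0, 110.0]
force: [0.4, -1.1, -0.1]
gripper_width: 49.4
gripper_force: 0.0
```

drive_effector --steps '[[[0, 0, 1, 0, 0, 0], [0, 0, 0, 0, 0, 0], [0, 0, 1, 0, 0, 0], [0, 0, 0, 0, 0, 0]]]'

```text
time_s: 6.4
ee_pos: [583.7, 46.3, 25.2]
ee_rot: [-180.0, -0.0, 110.0]
force: [0.2, -0.7, -0.8]
gripper_width: 47.9
gripper_force: 0.0
```

drive_effector --steps '[[[0, 0, 0, 0, 0, 0], [0, 0, 0, 0, 0, 0], [0, 0, 0, 0, 0, 0], [0, 0, 0, 0, 0, 0]]]' --jaw 34 --grip_n 15

```text
time_s: 6.8
ee_pos: [583.9, 46.3, 25.4]
ee_rot: [180.0, -0.0, 110.0]
force: [-0.8, -0.3, -1.1]
gripper_width: 34.0
gripper_force: 0.0
```

Run:
```python
from h import *
a=avg("side",2);np.save("pics/side2.npy",a)
x,y,w,h=215,140,120,90
im=np.clip(a[y:y+h,x:x+w]*1.3,0,255).astype(np.uint8)
im=cv2.resize(im,None,fx=6,fy=6,interpolation=cv2.INTER_CUBIC)
for p in proj("side",[[584,46,25.4],[584,46,38]]): cv2.circle(im,tuple(np.int32((p-[x,y]+.5)*6)),3,(255,0,255),-1)
cv2.imwrite("pics/s2.png",im)
print(env.state()["ee_pos"],env.state()["gripper_width"])
```

```text
[583.87758453  46.28253428  25.35367908] 33.731255300840374
```

View pics/s2.png

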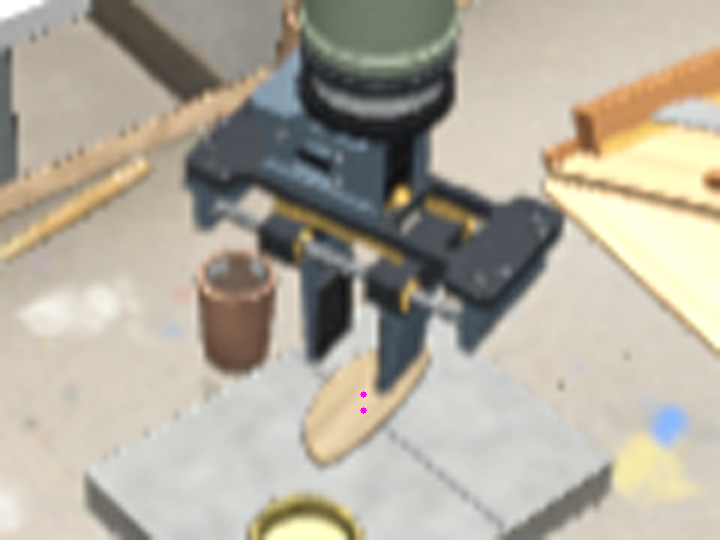

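The tips' midpoint is near (352,375) in this crop, while the TCP projects to (363,410). So the tips look higher or nearer the robot than reported. I'll check this against the start picture.

Run:
```python
from h import *
s=env.state();Rm=R.from_euler('xyz',s["ee_rot"],degrees=True)
w=s["gripper_width"]
print("now tips", [np.round(proj("side",s["ee_pos"]+Rm.apply([xx,sg*w/2,zz]))[0],1).tolist() for sg in(-1,1) for xx in(-16,16) for zz in(0,-19)])
R0=R.from_euler('xyz',[-179.9,0,164.77],degrees=True);p0=np.array([151.04,554.83,175.4])
print("start tips",[np.round(proj("side",p0+R0.apply([0,sg*45.5,0]))[0],1).tolist() for sg in(-1,1)])
im=cv2.imread("pics/side0.png");im=np.clip(im[10:80,270:370].astype(float)*1.6,0,255).astype(np.uint8)
im=cv2.resize(im,None,fx=6,fy=6,interpolation=cv2.INTER_CUBIC)
for xx in(-16,16):
  for sg in(-1,1):
    for zz in(0,-60):
      p=proj("side",p0+R0.apply([xx,sg*45.5,zz]))[0];cv2.circle(im,tuple(np.int32((p-[270,10]+.5)*6)),2,(255,0,255),-1)
cv2.imwrite("pics/g0.png",im)
```

```text
now tips [[267.9, 208.7], [268.0, 204.6], [273.3, 202.8], [273.5, 198.7], [276.8, 213.1], [277.1, 208.9], [282.2, 207.0], [282.4, 202.9]]
start tips [[300.2, 68.0], [320.6, 64.2]]
```

View pics/g0.png

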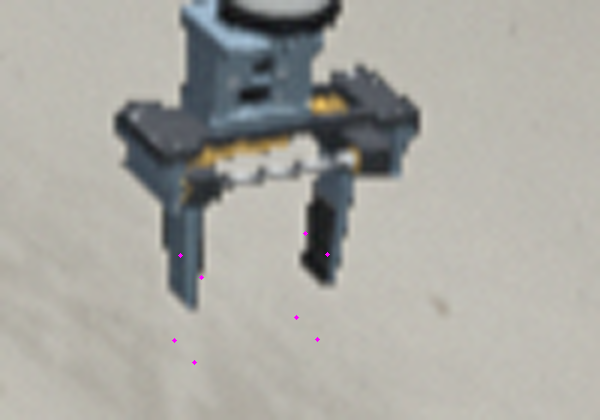

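Run:
```python
from h import *
p0=np.array([151.04,554.83,175.4]);R0=R.from_euler('xyz',[-179.9,0,164.77],degrees=True)
f=800/512
for z in(-79,-100): print(z,[np.round(proj("top",p0+R0.apply([xx,sg*89,z]))[0]*f,0).tolist() for sg in(-1,1) for xx in(-38,38)])
for z in(-79,): print("side px",z,[np.round((proj("side",p0+R0.apply([xx,sg*89,z]))[0]-[270,10])*6,0).tolist() for sg in(-1,1) for xx in(-38,38)])
# force-free 2-pt check: solve mean tip offset in arm frame (dr,dt,dz) from side offsets at two poses
from scipy.optimize import least_squares
obs=[(p0,R0,91.6,[(np.array([187,302])/6+[270,10]-.5),(np.array([319,280])/6+[270,10]-.5)],73.6)]
p1=np.array([583.9,46.3,25.4]);R1=R.from_euler('xyz',[180,0,110],degrees=True)
obs.append((p1,R1,34,[np.array([316,358])/6+[215,140]-.5,np.array([388,388])/6+[215,140]-.5],4.5))
def res(v,arm):
    r=[]
    for p,Rm,w,o,q in obs:
        d=R.from_euler('z',q,degrees=True).apply(v) if arm else v
        m=proj("side",p+d)[0]; r+=list(m-np.mean(o,0))
    return r
for arm in(1,0):
    s=least_squares(res,[0,0,0],args=(arm,)); print(arm,s.x.round(1),np.round(s.fun,2))
```

```text
-79 [[159.0, 471.0], [148.0, 510.0], [73.0, 447.0], [61.0, 486.0]]
-100 [[156.0, 473.0], [144.0, 512.0], [68.0, 449.0], [56.0, 487.0]]
side px -79 [[153.0, 272.0], [105.0, 221.0], [403.0, 228.0], [349.0, 179.0]]
1 [-0.5 -8.6 36.4] [ 0.46  0.64  0.13 -0.62]
0 [ 10.9 -14.2  44.7] [-1.07 -0.27  0.85  0.21]
```

The fit says the real tips sit about 36 mm higher than reported, with a smaller sideways error. I'll confirm by a guarded touch on the slab, with the fingers open round the rib.

drive_effector --steps '[[[0, 0, 0, 0, 0, 0], [0, 0, 0, 0, 0, 0], [0, 0, 4, 0, 0, 0], [0, 0, 4, 0, 0, 0], [0, 0, 4, 0, 0, 0], [0, 0, 2, 0, 0, 0], [0, 0, 0, 0, 0, 0]]]' --jaw 60

```text
time_s: 7.6
ee_pos: [583.5, 46.3, 10.8]
ee_rot: [-179.9, -0.0, 110.0]
force: [0.1, 1.0, 0.1]
gripper_width: 60.0
gripper_force: 0.0
```

drive_effector --steps '[[[0, 0, 2, 0, 0, 0], [0, 0, 2, 0, 0, 0], [0, 0, 0, 0, 0, 0]]]'

```text
time_s: 7.9
ee_pos: [583.7, 46.3, 7.1]
ee_rot: [-180.0, -0.0, 110.0]
force: [-0.6, -0.0, 0.5]
gripper_width: 60.1
gripper_force: 0.0
```

drive_effector --steps '[[[0, 0, 2, 0, 0, 0], [0, 0, 2, 0, 0, 0], [0, 0, 0, 0, 0, 0]]]'

```text
time_s: 8.2
ee_pos: [583.6, 46.3, 3.0]
ee_rot: [-180.0, -0.0, 110.0]
force: [-0.2, 0.1, -0.5]
gripper_width: 59.9
gripper_force: 0.0
```

drive_effector --steps '[[[0, 0, 1, 0, 0, 0], [0, 0, 1, 0, 0, 0], [0, 0, 0, 0, 0, 0]]]'

```text
time_s: 8.5
ee_pos: [583.8, 46.3, 1.2]
ee_rot: [-180.0, -0.0, 110.0]
force: [0.3, 0.4, -0.7]
gripper_width: 60.2
gripper_force: 0.0
```

drive_effector --steps '[[[0, 0, 1, 0, 0, 0], [0, 0, 1, 0, 0, 0], [0, 0, 0, 0, 0, 0]]]' --only "pos|force:"

```text
ee_pos: [583.8, 46.3, -0.8]
force: [0.9, -0.7, 0.1]
gripper_force: 0.0
```

drive_effector --steps '[[[0, 0, 1, 0, 0, 0], [0, 0, 1, 0, 0, 0], [0, 0, 0, 0, 0, 0]]]' --only "pos|force:"

```text
ee_pos: [583.8, 46.3, -2.8]
force: [1.0, -0.2, 0.4]
gripper_force: 0.0
```

drive_effector --steps '[[[0, 0, 1, 0, 0, 0], [0, 0, 0, 0, 0, 0]]]' --only "pos|force:"

```text
ee_pos: [583.8, 46.3, -3.8]
force: [0.1, 0.1, 0.7]
gripper_force: 0.0
```

drive_effector --steps '[[[0, 0, 1, 0, 0, 0], [0, 0, 0, 0, 0, 0]]]' --only "pos|force:"

```text
ee_pos: [583.8, 46.3, -4.8]
force: [-0.8, 0.1, 0.8]
gripper_force: 0.0
```

drive_effector --steps '[[[0, 0, 1, 0, 0, 0], [0, 0, 0, 0, 0, 0]]]' --only "pos|force:"

```text
ee_pos: [583.8, 46.3, -5.8]
force: [0.5, -0.3, -0.6]
gripper_force: 0.0
```

drive_effector --steps '[[[0, 0, 1, 0, 0, 0], [0, 0, 0, 0, 0, 0]]]' --only "pos|force:"

```text
ee_pos: [583.8, 46.3, -6.8]
force: [-0.7, -0.0, -0.5]
gripper_force: 0.0
```

drive_effector --steps '[[[0, 0, 1, 0, 0, 0], [0, 0, 0, 0, 0, 0]]]' --only "pos|force:"

```text
ee_pos: [583.8, 46.3, -7.8]
force: [-0.9, 0.3, -0.1]
gripper_force: 0.0
```

drive_effector --steps '[[[0, 0, 1, 0, 0, 0], [0, 0, 0, 0, 0, 0]]]' --only "pos|force:"

```text
ee_pos: [584.0, 46.3, -8.3]
force: [-1.1, -0.3, 2.8]
gripper_force: 1.5
```

Contact at reported z = -8.2, so the true tip height is about the reported value plus 38. Lift 1 mm and close.

drive_effector --steps '[[[0, 0, -1.5, 0, 0, 0], [0, 0, 0, 0, 0, 0], [0, 0, 0, 0, 0, 0], [0, 0, 0, 0, 0, 0], [0, 0, 0, 0, 0, 0], [0, 0, 0, 0, 0, 0]]]' --jaw 20 --grip_n 12

```text
time_s: 10.9
ee_pos: [583.8, 46.3, -7.2]
ee_rot: [-180.0, -0.0, 110.0]
force: [-0.4, -0.1, -0.2]
gripper_width: 38.4
gripper_force: 12.0
```

```bash
python3 -c "
from h import *
for n in('side','top'):
    a=avg(n,2);np.save(f'pics/{n}3.npy',a)
a=np.load('pics/side3.npy')
x,y,w,h=215,140,120,90
cv2.imwrite('pics/s3.png',cv2.resize(np.clip(a[y:y+h,x:x+w]*1.3,0,255).astype(np.uint8),None,fx=6,fy=6,interpolation=cv2.INTER_CUBIC))"
```

```text
(no output)
```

Gripped: width 38.4 and force 12, so the rib is held. Next I lift it and see how the hand really sits against the reported pose.

drive_effector --steps '[[[0, 0, -10, 0, 0, 0], [0, 0, -30, 0, 0, 0], [0, 0, -40, 0, 0, 0], [0, 0, -30, 0, 0, 0], [0, 0, 0, 0, 0, 0], [0, 0, 0, 0, 0, 0]]]' --grip_n 20

```text
time_s: 11.7
ee_pos: [584.0, 46.3, 103.7]
ee_rot: [179.9, 0.0, 110.0]
force: [-0.8, -0.0, -0.6]
gripper_width: 38.5
gripper_force: 20.0
```

Run:
```python
from h import *
a=avg("side",2);np.save("pics/side4.npy",a)
s=env.state();Rm=R.from_euler('xyz',s["ee_rot"],degrees=True);p=s["ee_pos"]+[0,0,38]
x,y,w,h=225,110,110,90;k=7
im=cv2.resize(np.clip(a[y:y+h,x:x+w]*1.3,0,255).astype(np.uint8),None,fx=k,fy=k,interpolation=cv2.INTER_CUBIC)
for sg in(-1,1):
  for xx in(-16,16):
    for zz in(0,-79):
      q=proj("side",p+Rm.apply([xx,sg*19,zz]))[0];cv2.circle(im,tuple(np.int32((q-[x,y]+.5)*k)),2,(255,0,255),-1)
cv2.imwrite("pics/s4.png",im)
c=mask_contours(a[...,2]-a[...,0],20,255,165,50,40)
for q in c[:2]:
    P=onplane("side",q,p[2]-1+8)[:,:2].astype(np.float32);print(p,len(q),cv2.minAreaRect(P),P.min(0),P.max(0))
```

```text
[582.74047907  46.20450464 139.74583439] 404 ((582.4946899414062, 33.41353225708008), (38.87392807006836, 94.95475769042969), 49.7851448059082) [554.3463     -4.5699873] [616.7487   77.09868]
[582.74047907  46.20450464 139.74583439] 392 ((587.1736450195312, -24.721424102783203), (19.272432327270508, 93.69951629638672), 54.29489517211914) [543.50635 -59.88714] [6.204577e+02 2.556538e-01]
```

View pics/s4.png

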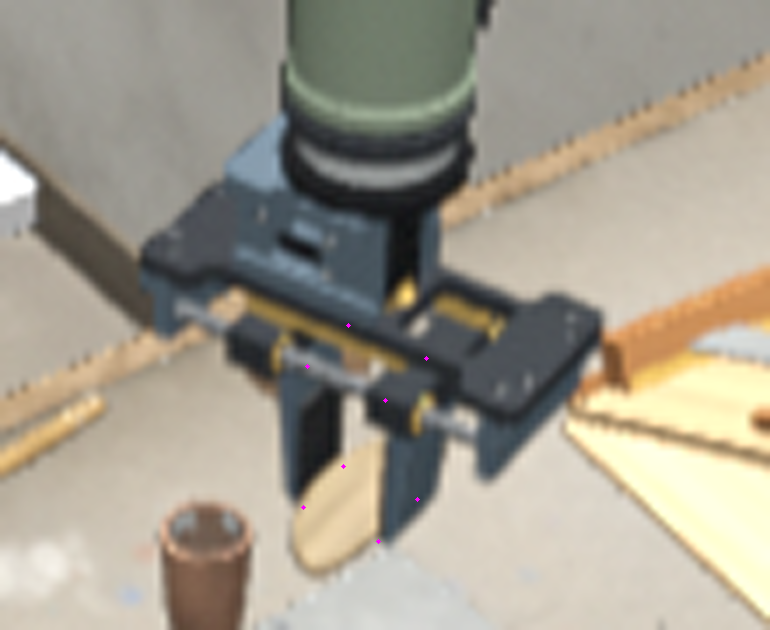

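With z + 38 the predicted tip corners, e.g. (378,541), land on the real tip at (382,540). So true z = reported + 38, and x and y are right. The rib is held level. Carrying it to the bat.

drive_effector --steps '[[[0, 0, 0, 0, 0, -7], [0, 0, 0, 0, 0, -7], [0, 0, 0, 0, 0, 0]]]' --only "pos|rot"

```text
ee_pos: [582.8, 46.2, 101.2]
ee_rot: [-179.8, -0.1, 124.0]
```

drive_effector --steps '[[[-37.6, -22.9, 0, 0, 0, 0], [-37.6, -22.9, 0, 0, 0, 0], [-37.6, -22.9, 0, 0, 0, 0], [-37.6, -22.9, 0, 0, 0, 0], [-37.6, -22.9, 0, 0, 0, 0], [-37.6, -22.9, 0, 0, 0, 0], [-37.6, -22.9, 0, 0, 0, 0], [-37.6, -22.9, 0, 0, 0, 0]]]' --only "pos|rot"

```text
ee_pos: [599.3, -307.1, 101.5]
ee_rot: [-180.0, -0.1, 123.8]
```

drive_effector --steps '[[[0, 0, 0, 0, 0, 0], [0, 0, 40, 0, 0, 0], [0, 0, 40, 0, 0, 0], [0, 0, 28, 0, 0, 0], [0, 0, 14, 0, 0, 0], [0, 0, 4, 0, 0, 0], [0, 0, 0, 0, 0, 0]]]'

```text
time_s: 13.6
ee_pos: [600.4, -305.3, -23.0]
ee_rot: [180.0, 0.0, 123.9]
force: [-0.2, 0.1, -0.3]
gripper_width: 38.3
gripper_force: 20.0
```

drive_effector --steps '[[[0, 0, 1.5, 0, 0, 0], [0, 0, 1, 0, 0, 0], [0, 0, 0, 0, 0, 0]]]' --only "pos|force:"

```text
ee_pos: [600.6, -305.8, -24.6]
force: [-0.4, -0.7, -1.5]
gripper_force: 20.0
```

drive_effector --steps '[[[0, 0, 0.8, 0, 0, 0], [0, 0, 0, 0, 0, 0]]]' --only "pos|force:"

```text
ee_pos: [600.1, -305.6, -26.2]
force: [-0.7, 0.0, 0.2]
gripper_force: 20.0
```

drive_effector --steps '[[[0, 0, 0.8, 0, 0, 0], [0, 0, 0, 0, 0, 0]]]' --only "pos|force:"

```text
ee_pos: [599.9, -305.5, -27.4]
force: [-0.1, 0.3, -0.5]
gripper_force: 20.0
```

drive_effector --steps '[[[0, 0, 0.5, 0, 0, 0], [0, 0, 0, 0, 0, 0]]]' --only "pos|force:"

```text
ee_pos: [600.1, -305.5, -27.7]
force: [-0.5, 0.1, 0.6]
gripper_force: 20.0
```

drive_effector --steps '[[[0, 0, 0.5, 0, 0, 0], [0, 0, 0, 0, 0, 0]]]' --only "pos|force:"

```text
ee_pos: [600.1, -305.6, -27.7]
force: [-0.1, 0.6, 5.9]
gripper_force: 20.0
```

drive_effector --steps '[[[0, 0, 0.5, 0, 0, 0], [0, 0, 0, 0, 0, 0]]]' --only "pos|force:"

```text
ee_pos: [600.1, -305.6, -27.8]
force: [-2.4, 1.9, 6.8]
gripper_force: 20.0
```

drive_effector --steps '[[[0, 0, 0.5, 0, 0, 0], [0, 0, 0, 0, 0, 0]]]' --only "pos|force:"

```text
ee_pos: [600.1, -305.6, -27.8]
force: [-2.5, 1.0, 8.2]
gripper_force: 20.0
```

drive_effector --steps '[[[0, 0, -1, 0, 0, 0], [0, 0, 0, 0, 0, 0], [0, 0, 0, 0, 0, 0], [0, 0, -20, 0, 0, 0], [0, 0, -40, 0, 0, 0], [0, 0, -40, 0, 0, 0]]]' --jaw 58 --only "pos|width"

```text
ee_pos: [599.3, -305.2, 71.4]
gripper_width: 57.9
```

drive_effector --steps '[[[0, 0, 0, 0, 0, 8], [0, 0, 0, 0, 0, 8], [0, 0, 0, 0, 0, 8], [0, 0, 0, 0, 0, 8], [0, 0, 0, 0, 0, 8], [0, 0, 0, 0, 0, 8], [0, 0, 0, 0, 0, 8], [0, 0, 0, 0, 0, 8]]]' --jaw 70 --only "pos|rot"

```text
ee_pos: [599.9, -305.5, 71.1]
ee_rot: [-180.0, -0.0, 59.6]
```

drive_effector --steps '[[[0, 0, 0, 0, 0, 8], [0, 0, 0, 0, 0, 8], [0, 0, 0, 0, 0, 8], [0, 0, 0, 0, 0, 8], [0, 0, 0, 0, 0, 8], [0, 0, 0, 0, 0, 8], [0, 0, 0, 0, 0, 8], [0, 0, 0, 0, 0, 0]]]' --only "pos|rot"

```text
ee_pos: [599.9, -305.5, 71.1]
ee_rot: [-180.0, 0.0, 4.0]
```

drive_effector --steps '[[[-10.4, -42.8, 0, 0, 0, 0], [-10.4, -42.8, 0, 0, 0, 0], [-10.4, -42.8, 0, 0, 0, 0], [-10.4, -42.8, 0, 0, 0, 0], [-10.4, -42.8, 0, 0, 0, 0], [-10.4, -42.8, 0, 0, 0, 0], [-10.4, -42.8, 0, 0, 0, 0], [-10.4, -42.8, 0, 0, 0, 0]]]' --only "pos|rot"

```text
ee_pos: [492.6, 31.8, 71.7]
ee_rot: [-180.0, -0.0, 4.1]
```

Run:
```python
from h import *
t=np.load("pics/top.npy");s=np.load("pics/side.npy")
# rib on bat & cup rim
for n,z in(("top",63),("side",63)):
    print(n,"cup rim guess",onplane(n,[(242.9,199.2)] if n=="top" else [(254.1,185.2)],z).round(1))
print(goto([493,30,-16],[180,0,4]),env.state()["qpos"].round(1))
```

```text
top cup rim guess [[492.3  30.3  63. ]]
side cup rim guess [[491.   30.5  63. ]]
(array([ 0.3,  1.9, 87.7]), array([-0.01, -0.02,  0.15])) [  2.4  16.5 108.9   0.   54.6  88.2]
```

drive_effector --steps '[[[0, 0, 0, 0, 0, 0], [0, 0, 35, 0, 0, 0], [0, 0, 30, 0, 0, 0], [0, 0, 15, 0, 0, 0], [0, 0, 6, 0, 0, 0], [0, 0, 0, 0, 0, 0]]]' --only "pos|force:"

```text
ee_pos: [493.2, 29.7, -14.8]
force: [0.4, 0.3, 1.5]
gripper_force: 0.0
```

drive_effector --steps '[[[0, 0, 0, 0, 0, 0], [0, 0, 0, 0, 0, 0], [0, 0, 0, 0, 0, 0], [0, 0, 0, 0, 0, 0], [0, 0, 0, 0, 0, 0]]]' --jaw 20 --grip_n 12

```text
time_s: 19.2
ee_pos: [493.8, 30.5, -13.7]
ee_rot: [-180.0, -0.1, 4.0]
force: [-1.3, 1.3, 2.3]
gripper_width: 41.4
gripper_force: 12.0
```

drive_effector --steps '[[[0, 0, -10, 0, 0, 0], [0, 0, -30, 0, 0, 0], [0, 0, -40, 0, 0, 0], [0, 0, -30, 0, 0, 0], [0, 0, 0, 0, 0, -7.5], [0, 0, 0, 0, 0, -7.5], [0, 0, 0, 0, 0, -7.5], [0, 0, 0, 0, 0, -7.5]]]' --grip_n 15

```text
time_s: 20.0
ee_pos: [492.8, 30.1, 96.0]
ee_rot: [-180.0, 0.0, 34.3]
force: [-0.5, -0.8, -2.4]
gripper_width: 41.2
gripper_force: 15.0
```

Run:
```python
from h import *
print("vase",onplane("top",[(313,236.5)],136).round(0))
print(goto([524.3,-282.2,-2],[180,0,34]))
a=avg("top",2);t=np.load("pics/top.npy")
d=np.abs(a-t).sum(2);c=mask_contours(d,40,308,148,65,65)
for q in c[:3]: print(len(q),cv2.minAreaRect(onplane("top",q,18)[:,:2].astype(np.float32)))
a2=avg("side",2);d=np.abs(a2-np.load("pics/side.npy")).sum(2);c=mask_contours(d,60,130,232,80,65)
for q in c[:3]: print(len(q),cv2.minAreaRect(onplane("side",q,18)[:,:2].astype(np.float32)))
```

```text
vase [[ 361. -207.  136.]]
(array([-149.8,  275.8,   98.1]), array([-0.  ,  0.03,  0.29]))
491 ((604.2913818359375, -304.2454833984375), (32.64497375488281, 99.44686889648438), 41.11922836303711)
85 ((601.5308227539062, -325.1435546875), (9.702560424804688, 17.54332733154297), 44.508544921875)
18 ((599.6937866210938, -271.8489074707031), (2.3005900382995605, 3.732001543045044), 88.84595489501953)
615 ((602.4124145507812, -304.5673828125), (34.49606704711914, 95.78240966796875), 44.16666793823242)
135 ((599.5873413085938, -329.36724853515625), (6.866580486297607, 27.66425132751465), 50.35683059692383)
158 ((636.2367553710938, -331.2489013671875), (6.131915092468262, 29.668676376342773), 14.254104614257812)
```

drive_effector --steps '[[[-18.7, 34.5, 0, 0, 0, 0], [-18.7, 34.5, 0, 0, 0, 0], [-18.7, 34.5, 0, 0, 0, 0], [-18.7, 34.5, 0, 0, 0, 0], [-18.7, 34.5, 0, 0, 0, 0], [-18.7, 34.5, 0, 0, 0, 0], [-18.7, 34.5, 0, 0, 0, 0], [-18.7, 34.5, 0, 0, 0, 0]]]' --only "pos|rot"

```text
ee_pos: [523.2, -283.8, 95.7]
ee_rot: [-180.0, 0.0, 33.8]
```

drive_effector --steps '[[[0, 0, 0, 0, 0, 0], [0, 0, 40, 0, 0, 0], [0, 0, 35, 0, 0, 0], [0, 0, 15, 0, 0, 0], [0, 0, 6, 0, 0, 0], [0, 0, 0, 0, 0, 0]]]' --only "pos|force:"

```text
ee_pos: [523.1, -281.6, -0.8]
force: [0.2, 0.4, -1.5]
gripper_force: 15.0
```

drive_effector --steps '[[[0, 0, 1, 0, 0, 0], [0, 0, 1, 0, 0, 0], [0, 0, 0, 0, 0, 0]]]' --only "pos|force:"

```text
ee_pos: [524.0, -282.4, -1.4]
force: [0.5, -0.8, -2.9]
gripper_force: 15.0
```

drive_effector --steps '[[[0, 0, 0.7, 0, 0, 0], [0, 0, 0, 0, 0, 0]]]' --only "pos|force:"

```text
ee_pos: [523.5, -282.3, -2.7]
force: [-0.4, 0.2, -2.2]
gripper_force: 15.0
```

drive_effector --steps '[[[0, 0, 0.7, 0, 0, 0], [0, 0, 0, 0, 0, 0]]]' --only "pos|force:"

```text
ee_pos: [523.4, -282.2, -3.8]
force: [0.8, -0.0, -2.5]
gripper_force: 15.0
```

drive_effector --steps '[[[0, 0, 0.7, 0, 0, 0], [0, 0, 0, 0, 0, 0]]]' --only "pos|force:"

```text
ee_pos: [523.5, -282.2, -4.0]
force: [-1.1, 0.8, 1.6]
gripper_force: 15.0
```

drive_effector --steps '[[[0, 0, 0.5, 0, 0, 0], [0, 0, 0, 0, 0, 0]]]' --only "pos|force:"

```text
ee_pos: [523.5, -282.3, -4.1]
force: [-1.4, 0.5, 5.9]
gripper_force: 15.0
```

drive_effector --steps '[[[0, 0, 0, 0, 0, 0], [0, 0, 0, 0, 0, 0], [0, 0, 0, 0, 0, 0], [0, 0, -20, 0, 0, 0], [0, 0, -45, 0, 0, 0], [0, 0, -45, 0, 0, 0], [0, 0, -45, 0, 0, 0]]]' --jaw 56 --only "pos|width"

```text
ee_pos: [523.3, -282.1, 151.5]
gripper_width: 56.0
```

drive_effector --steps '[[[0, 0, 0, 0, 0, -7.5], [0, 0, 0, 0, 0, -7.5], [0, 0, 0, 0, 0, -7.5], [0, 0, 0, 0, 0, -7.5], [0, 0, 0, 0, 0, -7.5], [0, 0, 0, 0, 0, -7.5], [0, 0, 0, 0, 0, -7.5]]]' --only "pos|rot"

```text
ee_pos: [523.5, -282.2, 149.9]
ee_rot: [180.0, -0.0, 86.8]
```

drive_effector --steps '[[[0, 0, 0, -7, 0, 0], [0, 0, 0, -7, 0, 0], [0, 0, 0, -7, 0, 0], [0, 0, 0, -7, 0, 0], [0, 0, 0, 0, 0, 0]]]' --jaw 44

```text
time_s: 24.6
ee_pos: [518.2, -279.8, 146.8]
ee_rot: [152.3, -0.3, 86.3]
force: [-0.2, -0.4, 0.1]
gripper_width: 44.2
gripper_force: 0.0
```

Add to h.py:
```python
Rt=R.from_euler('xyz',[0,-28,-3.6],degrees=True).as_matrix()
Rtool=np.c_[Rt[:,1],Rt[:,0],-Rt[:,2]]
```

Run:
```python
from h import *
print("want rpy",R.from_matrix(Rtool).as_euler('xyz',degrees=True).round(2))
s=env.state();Rm=R.from_euler('xyz',s["ee_rot"],degrees=True);print(s["ee_rot"].round(2),Rm.apply([0,0,1]).round(3))
a=avg("side",2);np.save("pics/side5.npy",a);w=s["gripper_width"]/2
for nm,d in(("world",np.array([0,0,38])),("tool",Rm.apply([0,0,-38]))):
    P=s["ee_pos"]+d
    print(nm,P.round(1),[proj("side",P+Rm.apply([xx,sg*w,0]))[0].round(1).tolist() for sg in(-1,1) for xx in(-16,16)])
d=np.abs(a-np.load("pics/side.npy")).sum(2)
c=mask_contours(np.where((a[...,0]-a[...,2]>-5),d,0),60,110,120,140,150)[0]
i=np.argsort(-c[:,1])[:400:40];print(c[i].round(1).tolist(), c.min(0),c.max(0))
```

```text
want rpy [152.    0.   86.4]
[152.34  -0.3   86.31] [ 0.463 -0.025 -0.886]
world [ 518.2 -279.8  184.8] [[159.2, 204.3], [170.0, 199.9], [163.8, 207.8], [174.9, 203.2]]
tool [ 500.6 -278.8  180.4] [[156.9, 201.6], [167.5, 197.2], [161.4, 205.0], [172.3, 200.4]]
[[156.6, 200.4], [155.3, 199.7], [168.7, 199.2], [163.7, 198.4], [154.6, 197.7], [169.3, 197.2], [158.8, 196.4], [154.7, 195.6], [163.9, 194.8], [164.7, 194.1]] [121.3125 119.5625] [174.3125 200.4375]
```

Run:
```python
from h import *
a=np.load("pics/side5.npy");g=a.mean(2)
for r in range(188,214): print(r," ".join("%3d%s"%(g[r,c],"b" if a[r,c,0]>=a[r,c,2]-2 else " ") for c in range(148,182,1)))
```

```text
188 142  142  119   77b  47b  46b  47b  62b  88b  88b  87b  87b  87b  88b  88b  88b  87b  88b  88b  87b  88b  87   93   95   98   99  100  105  104   99  120  128  127  130 
189 141  143  139   83b  53b  47b  46b  54b  83b  88b  88b  88b  87b  87b  88b  88b  87b  88b  88b  87b  88b  91b  89   95   99  100  101  101  102   96  106  130  126  124 
190 141  141  141  103   67b  47b  45b  53b  73b  88b  89b  87b  87b  88b  87b  88b  88b  88b  87b  88b  87b  89b  83   95   98   98   99   95   96   92   92  127  127  117 
191 141  141  141  137   81b  50b  46b  48b  59b  87b  88b  88b  88b  88b  88b  87b  87b  88b  87b  88b  87b  87b  88   95   99   99  100   91   88   88   88  111  121  119 
192 140  140  141  139   83b  58b  46b  46b  55b  82b  88b  87b  87b  87b  88b  88b  87b  87b  88b  88b  87b  88b  93b  96  100  101   98   89   83   83   85   99  114  120 
193 139  140  142  141  102   68b  46b  45b  48b  70b  88b  88b  87b  88b  88b  88b  88b  88b  85b  87b  87b  88b  88b  92  100  100   97   86   81   83   81   84  117  130 
194 140  141  140  142  139   80b  47b  45b  47b  58b  8
[... 2722 characters left out ...]
 127 
210 139  141  141  143  143  142  143  143  145  145  126   85   72   77   83   82   79   81   84   84   82   79   80   79   78   80   78   76   73   70   73   87  121  152 
211 140  141  141  142  142  144  145  144  145  146  145  111   84   74   73   77   76   76   78   79   78   78   78   78   74   76   74   74   70   71   91  123  151  155 
212 141  142  143  142  143  145  146  145  145  146  148  136  120   89   77   76   78   75   79   78   76   76   76   75   75   74   77   74   77   87  130  152  155  154 
213 144  143  144  144  144  146  147  146  146  149  149  149  148  123  104   87   84   80   82   80   78   79   79   80   80   83   93   90  112  124  152  154  153  149
```

The tilted view fits the "tool" model: the real tips are 38 mm back along the tool axis (corner (156.5,200.8) seen against (156.9,201.6) predicted). Now the way to the tee.

Run:
```python
from h import *
rp=[152,0,86.4];o=np.array([510.5,330,31]);ez=Rt[:,2]
print("hover",(o+38*ez).round(1),goto([493,331,147],rp), "then from there:",Rtool.T@((o+38*ez)-[493,331,147]))
```

```text
hover [492.7 331.1  64.6] (array([610.8, -62.7, -29.4]), array([-0.04,  0.02, -0.01])) then from there: [  0.10080736 -38.98216784  72.65093957]
```

drive_effector --steps '[[[47, -4.8, -2.3, 0, 0, 0], [47, -4.8, -2.3, 0, 0, 0], [47, -4.8, -2.3, 0, 0, 0], [47, -4.8, -2.3, 0, 0, 0], [47, -4.8, -2.3, 0, 0, 0], [47, -4.8, -2.3, 0, 0, 0], [47, -4.8, -2.3, 0, 0, 0]]]' --only "pos|rot"

```text
ee_pos: [510.3, 40.0, 150.9]
ee_rot: [151.8, 0.0, 86.5]
```

drive_effector --steps '[[[47, -4.8, -2.3, 0, 0, 0], [47, -4.8, -2.3, 0, 0, 0], [47, -4.8, -2.3, 0, 0, 0], [47, -4.8, -2.3, 0, 0, 0], [47, -4.8, -2.3, 0, 0, 0], [47, -4.8, -2.3, 0, 0, 0], [0, 0, 0, 0, 0, 0]]]' --only "pos|rot"

```text
ee_pos: [495.4, 329.0, 149.3]
ee_rot: [151.8, -0.3, 86.9]
```

drive_effector --steps '[[[0, -20, 36, 0, 0, 0], [0, -19, 36, 0, 0, 0], [0, 0, 0, 0, 0, 0], [0, 0, 0, 0, 0, 0]]]' --jaw 44

```text
time_s: 26.5
ee_pos: [493.5, 320.6, 66.1]
ee_rot: [152.0, 0.0, 86.5]
force: [1.1, 0.3, 0.4]
gripper_width: 43.8
gripper_force: 0.0
```

Run:
```python
from h import *
rp=[152,0,86.4];o=np.array([510.5,330,31]);ez=Rt[:,2]
s=env.state();Rm=R.from_euler('xyz',s["ee_rot"],degrees=True)
tip=s["ee_pos"]-38*Rm.apply([0,0,1]);print("tip in tee frame",(Rt.T@(tip-o)).round(1),goto(o-22*ez,rp))
a=avg("side",2);np.save("pics/side6.npy",a);g=a.mean(2)
w=s["gripper_width"]/2
print("pred tips",[proj("side",tip+Rm.apply([xx,sg*w,0]))[0].round(1).tolist() for sg in(-1,1) for xx in(-16,16)])
print("tee corners",[proj("side",o+Rt@np.array([x,y,30]))[0].round(1).tolist() for x in(-10,10) for y in(-55,55)])
x,y=296,118
im=cv2.resize(np.clip(a[y:y+60,x:x+80]*1.3,0,255).astype(np.uint8),None,fx=10,fy=10,interpolation=cv2.INTER_CUBIC)
cv2.imwrite("pics/s6.png",im)
```

```text
tip in tee frame [  2.  -10.5  76.7] (array([10.4, -1.9, 60.7]), array([-0.03, -0.04,  0.07]))
pred tips [[311.9, 142.8], [319.1, 139.8], [319.4, 143.8], [326.6, 140.8]]
tee corners [[309.8, 158.2], [334.1, 147.9], [313.2, 158.9], [337.7, 148.4]]
```

View pics/s6.png

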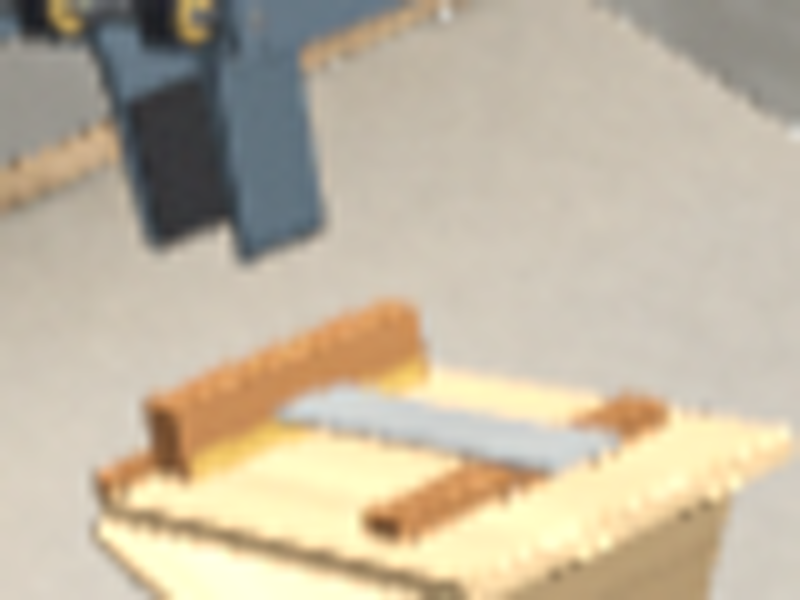

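All 10 views are used. The finger tips are at (311.5,142.7)/(319.5,139.5) and the stock corners at (311,158)/(334.5,148). Both agree with prediction within 1 px. Going down along the slope normal.

drive_effector --steps '[[[10.4, -1.9, 0, 0, 0, 0], [0, 0, 20, 0, 0, 0], [0, 0, 20, 0, 0, 0], [0, 0, 10, 0, 0, 0], [0, 0, 5, 0, 0, 0], [0, 0, 3, 0, 0, 0], [0, 0, 0, 0, 0, 0]]]'

```text
time_s: 27.3
ee_pos: [518.4, 328.6, 13.4]
ee_rot: [152.1, -0.0, 86.5]
force: [0.2, 0.4, 0.4]
gripper_width: 44.0
gripper_force: 0.0
```

Run:
```python
from h import *
o=np.array([510.5,330,31])
s=env.state();Rm=R.from_euler('xyz',s["ee_rot"],degrees=True)
tip=s["ee_pos"]-38*Rm.apply([0,0,1]);print("tip in tee frame",(Rt.T@(tip-o)).round(1))
```

```text
tip in tee frame [-1.2 -0.9 18.8]
```

drive_effector --steps '[[[0, 0, 1.5, 0, 0, 0], [0, 0, 1, 0, 0, 0], [0, 0, 0, 0, 0, 0]]]' --only "pos|force:"

```text
ee_pos: [519.3, 328.4, 11.0]
force: [0.5, -0.9, 0.2]
gripper_force: 0.0
```

drive_effector --steps '[[[0, 0, 0, 0, 0, 0], [0, 0, 0, 0, 0, 0], [0, 0, 0, 0, 0, 0], [0, 0, 0, 0, 0, 0], [0, 0, 0, 0, 0, 0]]]' --jaw 10 --grip_n 30

```text
time_s: 28.1
ee_pos: [519.2, 328.3, 10.8]
ee_rot: [152.1, -0.0, 86.5]
force: [-0.8, 0.7, 0.2]
gripper_width: 19.5
gripper_force: 30.0
```

drive_effector --steps '[[[0, 0, -3, 0, 0, 0], [0, 0, -10, 0, 0, 0], [0, 0, -25, 0, 0, 0], [0, 0, -35, 0, 0, 0], [0, 0, -35, 0, 0, 0], [0, 0, 0, 0, 0, 0]]]' --grip_n 40

```text
time_s: 28.7
ee_pos: [469.1, 333.7, 111.1]
ee_rot: [151.8, -0.4, 86.6]
force: [0.9, -0.4, -1.1]
gripper_width: 19.8
gripper_force: 40.0
```

drive_effector --steps '[[[0, 0, 0, 7, 0, 0], [0, 0, 0, 7, 0, 0], [0, 0, 0, 7, 0, 0], [0, 0, 0, 6.9, 0, 0], [0, 0, 0, 0, 0, -7.3], [0, 0, 0, 0, 0, 0]]]'

```text
time_s: 29.3
ee_pos: [469.7, 329.6, 104.8]
ee_rot: [179.2, 0.3, 93.6]
force: [-0.5, -0.3, -1.4]
gripper_width: 19.9
gripper_force: 40.0
```

Run:
```python
from h import *
print(goto([0,0,0],[180,0,93.75])[1])
```

```text
[ 0.83  0.33 -0.19]
```

drive_effector --steps '[[[-38.5, 2.7, 0, 0, 0, 0], [-38.5, 2.7, 0, 0, 0, 0], [-38.5, 2.7, 0, 0, 0, 0], [-38.5, 2.7, 0, 0, 0, 0], [-38.5, 2.7, 0, 0, 0, 0], [-38.5, 2.7, 0, 0, 0, 0], [-38.5, 2.7, 0, 0, 0, 0], [-38.5, 2.7, 0, 0, 0, 0]]]' --only "pos"

```text
ee_pos: [509.2, 23.3, 107.4]
```

drive_effector --steps '[[[0, 0, 0, 0, 0, 0], [0, 0, 0, 0, 0, 0], [0, 0, 40, 0, 0, 0], [0, 0, 25, 0, 0, 0], [0, 0, 15, 0, 0, 0], [0, 0, 0, 0, 0, 0], [0, 0, 0, 0, 0, 0]]]'

```text
time_s: 30.8
ee_pos: [511.6, 25.4, 28.0]
ee_rot: [179.1, 0.3, 93.7]
force: [0.3, -0.1, -1.7]
gripper_width: 19.5
gripper_force: 40.0
```

Run:
```python
from h import *
print(goto([511.1,23.3,10],[180,0,93.75]))
for n in("side","top"): np.save(f"pics/{n}7.npy",avg(n,3))
s=np.load("pics/side7.npy");d=np.abs(s-np.load("pics/side.npy")).sum(2)
st=env.state();tip=st["ee_pos"]+[0,0,38];Q=R.from_euler('z',3.75,degrees=True).as_matrix();o=tip-Q@[0,-1,16]
print("o",o)
for p in([160,15,13],[160,-15,13],[60,15,13],[60,-15,13],[160,15,10],[10,55,0],[10,-55,0],[10,-55,30]): print(p,proj("side",o+Q@p)[0].round(1),proj("top",o+Q@p)[0].round(1))
```

```text
(array([-2. , -0.9, 18. ]), array([ 0.92,  0.26, -0.03]))
o [512.1296385   25.36367088  50.58142091]
[160, 15, 13] [294.2 215.3] [237.2 149.7]
[160, -15, 13] [286.9 220. ] [245.5 149.2]
[60, 15, 13] [272.4 197.4] [239.  177.2]
[60, -15, 13] [265.2 201.7] [247.3 176.7]
[160, 15, 10] [294.1 216. ] [237.2 149.9]
[10, 55, 0] [271.5 186.5] [228.9 192.2]
[10, -55, 0] [245.3 201.6] [259.4 190.1]
[10, -55, 30] [245.1 194.9] [259.6 189.4]
```

Run:
```python
from h import *
s=np.load("pics/side7.npy");s0=np.load("pics/side.npy")
c=mask_contours(s[...,2]/(s[...,0]+1),1.55,235,170,45,40)
for q in c[:3]: print("stock",len(q),np.round(cv2.approxPolyDP(q.astype(np.float32),.7,True)[:,0],1).tolist())
# profiles across blade
A=np.array([[272.4,197.4],[265.2,201.7]]);B=np.array([[294.2,215.3],[286.9,220.0]])
for f in(.2,.4,.6,.8,.95):
    L,Rr=A+(B-A)*f; w=np.linspace(-.6,1.6,45);u=(L+(Rr-L)*w[:,None]).astype(np.float32)
    v=cv2.remap(s.mean(2).astype(np.float32),u[:,0],u[:,1],cv2.INTER_CUBIC).ravel()
    v0=cv2.remap(s0.mean(2).astype(np.float32),u[:,0],u[:,1],cv2.INTER_CUBIC).ravel()
    print(f,L.round(1),v.round().astype(int).tolist());print("   before",v0.round().astype(int).tolist())
```

```text
stock 351 [[253.8000030517578, 183.10000610351562], [241.8000030517578, 190.6999969482422], [242.3000030517578, 196.3000030517578], [245.60000610351562, 199.60000610351562], [255.8000030517578, 194.3000030517578], [254.3000030517578, 191.89999389648438]]
stock 201 [[256.6000061035156, 169.60000610351562], [254.39999389648438, 169.60000610351562], [257.3999938964844, 172.89999389648438], [254.1999969482422, 175.1999969482422], [253.6999969482422, 177.8000030517578], [254.60000610351562, 178.6999969482422], [255.6999969482422, 178.10000610351562], [255.8000030517578, 175.10000610351562], [257.79998779296875, 175.10000610351562], [258.70001220703125, 172.8000030517578]]
stock 103 [[270.3999938964844, 185.3000030517578], [264.70001220703125, 188.60000610351562], [270.20001220703125, 186.3000030517578]]
0.2 [276.8 201. ] [163, 163, 164, 165, 165, 165, 165, 166, 168, 170, 173, 175, 176, 176, 176, 176, 176, 176, 177, 177, 177, 177, 178, 178, 179, 178, 176, 172, 164, 154, 148, 150, 158, 164, 166, 166, 166, 165, 165, 164, 163, 162, 161, 159, 158]
   before [159, 158, 158, 157, 157, 158, 157, 
[... 1410 characters left out ...]
160, 159, 159, 158, 158, 158, 158, 158, 158, 157, 157, 156, 155, 154, 153, 153, 152, 152, 152, 152, 152, 152, 152, 152, 149, 141, 133, 130, 135, 145, 153, 156, 155, 155, 155, 156, 156, 156, 155, 154, 153, 152, 152, 152]
0.95 [293.1 214.4] [156, 156, 156, 156, 155, 155, 155, 154, 149, 145, 147, 154, 160, 165, 167, 167, 161, 155, 153, 156, 160, 164, 163, 162, 159, 155, 154, 158, 159, 157, 150, 150, 154, 155, 155, 154, 154, 154, 155, 155, 155, 156, 156, 157, 158]
   before [153, 153, 153, 153, 152, 152, 152, 151, 150, 150, 150, 151, 152, 152, 153, 154, 155, 156, 158, 158, 159, 159, 160, 159, 156, 151, 143, 138, 138, 143, 148, 150, 152, 152, 151, 151, 151, 152, 152, 152, 153, 153, 153, 154, 155]
```

The blade shows clearly in the side view. It is parallel to the line but about 4.5 mm left of where it should be. Correct that and lower to near contact.

drive_effector --steps '[[[-4.5, 0, 10, 0, 0, 0], [0, 0, 8, 0, 0, 0], [0, 0, 4, 0, 0, 0], [0, 0, 2, 0, 0, 0], [0, 0, 0, 0, 0, 0]]]'

```text
time_s: 31.6
ee_pos: [512.0, 19.6, 3.3]
ee_rot: [179.1, 0.3, 93.7]
force: [0.1, -0.1, -1.6]
gripper_width: 19.7
gripper_force: 40.0
```

drive_effector --steps '[[[0, 0, 1, 0, 0, 0], [0, 0, 1, 0, 0, 0], [0, 0, 0, 0, 0, 0]]]' --only "pos|force:"

```text
ee_pos: [512.4, 19.7, 1.8]
force: [-1.5, 0.0, -1.4]
gripper_force: 40.0
```

drive_effector --steps '[[[0, 0, 1, 0, 0, 0], [0, 0, 0, 0, 0, 0]]]' --only "pos|force:"

```text
ee_pos: [512.3, 19.7, 0.8]
force: [-0.3, -0.3, -2.0]
gripper_force: 40.0
```

drive_effector --steps '[[[0, 0, 1, 0, 0, 0], [0, 0, 0, 0, 0, 0]]]' --only "pos|force:"

```text
ee_pos: [512.3, 19.7, -0.3]
force: [-0.9, -0.4, -0.8]
gripper_force: 40.0
```

drive_effector --steps '[[[0, 0, 1, 0, 0, 0], [0, 0, 0, 0, 0, 0]]]' --only "pos|force:"

```text
ee_pos: [512.3, 19.6, -1.3]
force: [-0.1, 0.2, -2.1]
gripper_force: 40.0
```

drive_effector --steps '[[[0, 0, -1, 0.85, 0.3, 0], [0, 0, 0, 0, 0, 0], [0, 0, 1, 0, 0, 0], [0, 0, 0, 0, 0, 0]]]' --only "pos|rot|force:"

```text
ee_pos: [512.2, 19.6, -1.4]
ee_rot: [179.9, -0.0, 93.7]
force: [0.3, 0.5, -0.6]
gripper_force: 40.0
```

drive_effector --steps '[[[0, 0, 0.7, 0, 0, 0], [0, 0, 0, 0, 0, 0]]]' --only "pos|force:"

```text
ee_pos: [512.2, 19.6, -2.0]
force: [0.0, 0.2, -1.1]
gripper_force: 40.0
```

drive_effector --steps '[[[0, 0, 0.7, 0, 0, 0], [0, 0, 0, 0, 0, 0]]]' --only "pos|force:"

```text
ee_pos: [512.3, 19.7, -2.7]
force: [0.4, -0.2, -1.3]
gripper_force: 40.0
```

drive_effector --steps '[[[0, 0, 0.7, 0, 0, 0], [0, 0, 0, 0, 0, 0]]]' --only "pos|force:"

```text
ee_pos: [512.3, 19.6, -3.4]
force: [0.5, -0.6, -2.0]
gripper_force: 40.0
```

Create m.py:
```python
from h import *
import sys
dz=float(sys.argv[1])   # blade underside height above slab
c,sn=np.cos(np.radians(3.75)),np.sin(np.radians(3.75));U=np.array([c,sn,0]);V=np.array([-sn,c,0])
s=avg("side",3);np.save("pics/m.npy",s);g=s.mean(2).astype(np.float32)
def prof(P,d,w):
    u=proj("side",P+d*w[:,None]).astype(np.float32)
    return cv2.remap(g,u[:,0],u[:,1],cv2.INTER_CUBIC).ravel()
w=np.linspace(-10,10,161)
z=33+dz
for u in np.arange(575,676,12.5):
    P=U*u+V*5.5+[0,0,z]
    p=prof(P,V,w)          # from blade (-) to slab (+): falling edge
    dd=np.gradient(cv2.GaussianBlur(p[:,None],(1,21),0).ravel(),w);k=np.argmin(dd)
    print("u %.0f left edge v %.2f (slope %.1f)"%(u,5.5+w[k],dd[k]),end=" | ")
    p0=cv2.remap(np.load("pics/side.npy").mean(2).astype(np.float32),*proj("side",U*u+V*(5.5+w[:,None])+[0,0,30]).astype(np.float32).T[:,:,None],cv2.INTER_CUBIC).ravel()
    wt=np.clip(np.median(p0)-4-p0,0,None);print("score v %.2f min %.0f"%(5.5+(wt@w)/max(wt.sum(),1e-6),p0.min()-np.median(p0)))
for v in(-20,-10,0):       # tip end: falling along +u
    w2=np.linspace(-15,15,121);p=prof(U*675+V*v+[0,0,z],U,w2)
    dd=np.gradient(cv2.GaussianBlur(p[:,None],(1,21),0).ravel(),w2);k=np.argmin(dd);print("tip u %.1f (%.1f)"%(675+w2[k],dd[k]))
st=env.state();print(st["ee_pos"].round(1),(U@st["ee_pos"]).round(1),(V@st["ee_pos"]).round(1),st["ee_rot"].round(2),st["force"].round(1),st["time_s"])
```

```bash
python3 m.py 1
```

```text
u 575 left edge v 0.00 (slope -3.2) | score v 5.50 min -1
u 588 left edge v 1.12 (slope -3.4) | score v 15.09 min -6
u 600 left edge v 1.50 (slope -4.6) | score v 12.53 min -13
u 612 left edge v 1.88 (slope -4.4) | score v 4.81 min -29
u 625 left edge v 1.00 (slope -7.2) | score v 4.78 min -15
u 638 left edge v 2.75 (slope -5.1) | score v 5.70 min -20
u 650 left edge v 1.12 (slope -7.1) | score v 5.04 min -22
u 662 left edge v 0.88 (slope -6.5) | score v 4.78 min -17
u 675 left edge v 1.50 (slope -4.6) | score v 6.25 min -23
tip u 670.8 (-7.4)
tip u 671.0 (-8.7)
tip u 670.0 (-5.2)
[512.4  19.7  -3.3] 512.6 -13.9 [ 1.7992e+02 -4.0000e-02  9.3660e+01] [ 0.8 -0.3 -1.2] 33.65
```

Run:
```python
from h import *
c,sn=np.cos(np.radians(3.75)),np.sin(np.radians(3.75));U=np.array([c,sn,0]);V=np.array([-sn,c,0])
g=np.load("pics/m.npy").mean(2).astype(np.float32)
w=np.arange(-34,17,1.)
print("v",w.astype(int).tolist())
for u in(590,610,630,650,660):
    q=proj("side",U*u+V*w[:,None]+[0,0,33]).astype(np.float32);print(u,cv2.remap(g,q[:,0],q[:,1],cv2.INTER_CUBIC).ravel().astype(int).tolist())
w=np.arange(640,700,1.)
for v in(-20,-10,-4):
    q=proj("side",U*w[:,None]+V*v+[0,0,33]).astype(np.float32);print("tip v",v,cv2.remap(g,q[:,0],q[:,1],cv2.INTER_CUBIC).ravel().astype(int).tolist())
```

```text
v [-34, -33, -32, -31, -30, -29, -28, -27, -26, -25, -24, -23, -22, -21, -20, -19, -18, -17, -16, -15, -14, -13, -12, -11, -10, -9, -8, -7, -6, -5, -4, -3, -2, -1, 0, 1, 2, 3, 4, 5, 6, 7, 8, 9, 10, 11, 12, 13, 14, 15, 16]
590 [156, 155, 154, 152, 149, 146, 145, 148, 155, 162, 168, 173, 176, 178, 179, 179, 179, 178, 178, 178, 177, 177, 176, 176, 176, 176, 176, 175, 176, 176, 176, 176, 177, 176, 174, 171, 168, 165, 161, 159, 158, 158, 158, 159, 160, 161, 161, 161, 161, 161, 161]
610 [161, 161, 159, 156, 152, 149, 148, 151, 159, 166, 172, 176, 179, 179, 179, 178, 178, 178, 178, 178, 178, 177, 177, 177, 177, 176, 176, 176, 177, 177, 177, 178, 178, 177, 176, 174, 170, 164, 160, 157, 155, 154, 154, 154, 155, 155, 155, 156, 156, 156, 157]
630 [157, 156, 154, 150, 145, 142, 144, 150, 159, 167, 175, 180, 182, 181, 181, 180, 180, 180, 180, 180, 180, 179, 179, 178, 178, 179, 179, 179, 179, 180, 180, 180, 180, 179, 177, 173, 166, 159, 153, 149, 148, 149, 151, 152, 153, 154, 154, 154, 154, 155, 155]
650 [161, 160, 158, 155, 152, 150, 152, 158, 166, 174, 180, 183, 183, 182, 182, 182, 182, 182, 182
[... 653 characters left out ...]
163, 163, 163, 163, 162, 162, 161, 161, 161, 161, 161, 162, 163, 163, 161, 157]
tip v -10 [179, 179, 179, 180, 180, 180, 180, 180, 180, 180, 180, 180, 180, 180, 180, 180, 180, 181, 181, 181, 181, 181, 181, 181, 182, 182, 182, 182, 180, 176, 169, 160, 152, 147, 146, 149, 154, 158, 161, 163, 163, 163, 163, 162, 162, 162, 162, 162, 163, 162, 162, 162, 162, 162, 163, 163, 163, 162, 162, 161]
tip v -4 [181, 181, 181, 181, 181, 181, 181, 181, 182, 182, 182, 182, 182, 183, 183, 183, 183, 183, 182, 183, 183, 183, 183, 183, 183, 183, 183, 181, 177, 171, 165, 159, 154, 151, 151, 156, 160, 162, 164, 163, 163, 162, 161, 161, 160, 159, 159, 158, 158, 158, 158, 158, 158, 158, 158, 158, 159, 160, 159, 154]
```

drive_effector --steps '[[[0, 0, 0.7, 0, 0, 0], [0, 0, 0, 0, 0, 0]]]' --only "pos|force:"

```text
ee_pos: [512.3, 19.6, -4.1]
force: [0.2, -0.3, -2.4]
gripper_force: 40.0
```

drive_effector --steps '[[[0, 0, 0.7, 0, 0, 0], [0, 0, 0, 0, 0, 0]]]' --only "pos|force:"

```text
ee_pos: [512.4, 19.6, -4.7]
force: [-0.6, -0.6, -1.4]
gripper_force: 40.0
```

drive_effector --steps '[[[0, 0, 0.5, 0, 0, 0], [0, 0, 0, 0, 0, 0]]]' --only "pos|rot|force:"

```text
ee_pos: [512.5, 19.6, -4.8]
ee_rot: [179.9, -0.0, 93.7]
force: [-1.8, -0.4, 3.3]
gripper_force: 40.0
```

drive_effector --steps '[[[0, 0, -1, 0, 0, 0], [2.8, 0, 0, 0, 0, 0], [0, 3, 0, 0, 0, 0], [0, 2, 0, 0, 0, 0], [0, 0, 0, 0, 0, 0], [0, 0, 0, 0, 0, 0]]]' --only "pos|rot|force:"

```text
ee_pos: [517.3, 22.7, -4.3]
ee_rot: [179.9, -0.0, 93.7]
force: [-0.9, -0.0, -0.5]
gripper_force: 40.0
```

Create m2.py:
```python
from h import *
import sys
dz=float(sys.argv[1])
c,sn=np.cos(np.radians(3.75)),np.sin(np.radians(3.75));U=np.array([c,sn,0]);V=np.array([-sn,c,0])
g=avg("side",3).mean(2).astype(np.float32)
def cross(P,d,w,hi):
    """positions where profile crosses midway between blade level and the dip outside, on both sides / one side"""
    q=proj("side",P+d*w[:,None]).astype(np.float32);p=cv2.remap(g,q[:,0],q[:,1],cv2.INTER_CUBIC).ravel()
    return p
w=np.arange(-45,25,.1);R_=[]
for u in np.arange(590,662,8.):
    p=cross(U*u+[0,0,33+dz],V,w,0);gr=np.gradient(cv2.GaussianBlur(p[:,None],(1,15),0).ravel(),w)
    m=w<-10;r=w[m][np.argmax(gr[m])];m=(w>-8)&(w<14);l=w[m][np.argmin(gr[m])];R_.append((u,r,l))
R_=np.array(R_);mid=R_[:,1:].mean(1);f=np.polyfit(R_[:,0]-625,mid,1)
print("right/left med",np.median(R_[:,1:],0).round(2),"left edge from mid %.2f yaw rel %.2f deg"%(f[1]+15,np.degrees(f[0])))
w=np.arange(650,700,.1)
for v in(-18,-10,-4):
    p=cross(V*v+[0,0,33+dz],U,w,0);gr=np.gradient(cv2.GaussianBlur(p[:,None],(1,15),0).ravel(),w);m=(w>660)&(w<688);print("tip u %.1f"%w[m][np.argmin(gr[m])],end=" ")
st=env.state();print(st["ee_pos"].round(1),st["ee_rot"].round(2),st["force"].round(1),st["time_s"])
```

```bash
python3 m2.py 0.9
```

```text
right/left med [-24.    4.7] left edge from mid 5.39 yaw rel -0.05 deg
tip u 674.4 tip u 676.0 tip u 677.2 [517.1  22.7  -4.3] [ 1.7994e+02 -4.0000e-02  9.3660e+01] [ 0.5  0.4 -1.3] 35.0
```

drive_effector --steps '[[[0, 1, 0, 0, 0, 0], [0, 1, 0, 0, 0, 0], [0, 0, 0, 0, 0, 0]]]' --only "pos|force:"

```text
ee_pos: [518.5, 22.8, -4.3]
force: [-1.8, -0.9, 0.2]
gripper_force: 40.0
```

drive_effector --steps '[[[0, 0.7, 0, 0, 0, 0], [0, 0, 0, 0, 0, 0]]]' --only "pos|force:"

```text
ee_pos: [518.5, 22.8, -4.4]
force: [-3.9, -0.6, 1.2]
gripper_force: 40.0
```

drive_effector --steps '[[[0, 0.7, 0, 0, 0, 0], [0, 0, 0, 0, 0, 0]]]' --only "pos|force:"

```text
ee_pos: [518.6, 22.8, -4.5]
force: [-6.6, 0.1, 2.1]
gripper_force: 40.0
```

drive_effector --steps '[[[0, 0.7, 0, 0, 0, 0], [0, 0, 0, 0, 0, 0]]]' --only "pos|force:"

```text
ee_pos: [518.5, 22.8, -4.5]
force: [-7.6, -1.4, 3.6]
gripper_force: 40.0
```

drive_effector --steps '[[[0, 0, 0.4, 0, 0, 0], [0, 0, 0, 0, 0, 0]]]' --only "pos|rot|force:"

```text
ee_pos: [518.5, 22.7, -4.7]
ee_rot: [-179.8, -0.0, 93.7]
force: [-8.0, -0.7, 4.4]
gripper_force: 40.0
```

```bash
python3 m2.py 0; python3 -c "
from h import *
print(env.state()['torque'].round(3))"
```

```text
right/left med [-23.8   5.1] left edge from mid 5.91 yaw rel -0.83 deg
tip u 677.9 tip u 678.6 tip u 677.1 [518.5  22.8  -4.7] [-1.7978e+02 -2.0000e-02  9.3710e+01] [-8.  -1.   4.5] 36.25
[-0.156  1.373  0.391]
```

The moment of 0.39 Nm at 8 N means contact at the left end only. Turn slightly counter-clockwise until it is even.

drive_effector --steps '[[[0, 0, 0, 0, 0, -0.4], [0, 0, 0, 0, 0, 0]]]' --only "rot|force:"

```text
ee_rot: [-179.8, -0.0, 94.0]
force: [-7.6, -2.0, 4.5]
gripper_force: 40.0
```

```bash
python3 -c "
from h import *
print(env.state()['torque'].round(3))"
```

```text
[-0.314  1.316 -0.064]
```

drive_effector --steps '[[[0, 0, 0, 0, 0, -0.4], [0, 0, 0, 0, 0, 0]]]' --only "rot|force:"

```text
ee_rot: [-179.8, -0.1, 94.3]
force: [-7.1, -2.1, 4.1]
gripper_force: 40.0
```

```bash
python3 -c "
from h import *
print(env.state()['torque'].round(3))"
```

```text
[-0.4    1.294 -0.503]
```

drive_effector --steps '[[[0, 0, 0, 0, 0, 0.42], [0, 0, 0, 0, 0, 0]]]' --only "rot|force:"

```text
ee_rot: [-179.8, -0.0, 94.0]
force: [-7.9, -1.5, 3.8]
gripper_force: 40.0
```

```bash
python3 -c "
from h import *
print(env.state()['torque'].round(3))"; python3 m2.py 0; python3 m2.py 0
```

```text
[-0.287  1.293 -0.037]
right/left med [-23.8   5.1] left edge from mid 5.91 yaw rel -0.68 deg
tip u 678.3 tip u 678.0 tip u 679.2 [518.6  22.8  -4.7] [-1.7979e+02 -4.0000e-02  9.4000e+01] [-7.7 -1.3  4.3] 37.0
right/left med [-23.8   5.5] left edge from mid 6.09 yaw rel -0.11 deg
tip u 678.1 tip u 678.0 tip u 679.2 [518.6  22.8  -4.7] [-1.7979e+02 -4.0000e-02  9.4010e+01] [-8.6 -2.3  4.5] 37.15
```

Run:
```python
from h import *
c,sn=np.cos(np.radians(3.95)),np.sin(np.radians(3.95));U=np.array([c,sn,0]);V=np.array([-sn,c,0])
w=np.arange(-12,16,.1)
for n in("side","top"):
    g=np.load(f"pics/{n}.npy").mean(2).astype(np.float32);L=[]
    base=5.3-U[1]*0
    for u in list(np.arange(536,556,2))+list(np.arange(614,692,2)):
        v0=3.3 if 1 else 0
        q=proj(n,U*u+V*(v0+w[:,None])+[0,0,30]).astype(np.float32);p=cv2.GaussianBlur(cv2.remap(g,q[:,0],q[:,1],cv2.INTER_CUBIC),(1,9),0).ravel()
        m=abs(w)<6;k=np.flatnonzero(m)[np.argmin(p[m])];j=abs(w-w[k])<3.5
        b=np.interp(w[j],[w[j][0],w[j][-1]],[p[j][0],p[j][-1]]);wt=np.clip(b-p[j],0,None)
        if wt.max()>5: L.append((u,v0+wt@w[j]/wt.sum()))
    L=np.array(L);r=cv2.fitLine(L.astype(np.float32),cv2.DIST_HUBER,0,.01,.01).ravel()
    print(n,len(L),"v at 625: %.2f slope %.2f deg"%(r[3]+(625-r[2])*r[1]/r[0],np.degrees(r[1]/r[0])),"std",np.std(L[:,1]).round(2))
    # current blade, using yaw 3.95 axes
g=avg("side",4).mean(2).astype(np.float32);w=np.arange(-40,18,.1);A=[]
for u in np.arange(575,666,5.):
    q=proj("side",U*u+V*w[:,None]+[0,0,33]).astype(np.float32);p=cv2.GaussianBlur(cv2.remap(g,q[:,0],q[:,1],cv2.INTER_CUBIC),(1,9),0).ravel()
    top=np.median(p[(w>-20)&(w<-5)]);
    i=np.flatnonzero((w<-15)&(p<top-12)); r=w[i[-1]];i=np.flatnonzero((w>-5)&(p<top-8));l=w[i[0]]
    A.append((u,r,l))
A=np.array(A);print(np.median(A,0),np.polyfit(A[:,0]-625,A[:,1],1),np.polyfit(A[:,0]-625,A[:,2],1))
```

```text
side 49 v at 625: 3.00 slope -0.14 deg std 0.55
top 49 v at 625: 4.60 slope 0.55 deg std 0.86
[620.  -24.9   3.1] [-2.73684211e-03 -2.51294737e+01] [-0.01203509  3.02929825]
```

drive_effector --steps '[[[0, -1.5, 0, 0, 0, 0], [-0.6, 0, 0, 0, 0, 0], [0, 1.5, 0, 0, 0, 0], [0, 0, -0.4, 0, 0, 0], [0, 0, 0, 0, 0, 0]]]' --only "pos|rot|force:"

```text
ee_pos: [518.6, 22.8, -4.7]
ee_rot: [-179.8, -0.1, 94.0]
force: [-7.5, 0.7, 1.5]
gripper_force: 40.0
```

```bash
python3 -c "
from h import *
print(env.state()['torque'].round(3))"
```

```text
[ 0.074  1.27  -0.021]
```

drive_effector --steps '[[[0, -3, 0, 0, 0, 0], [-0.2, 0, 0, 0, 0, 0], [0, 0, 0, 0, 0, 0], [0, 1.5, 0, 0, 0, 0], [0, 1.5, 0, 0, 0, 0], [0, 0, 0, 0, 0, 0]]]' --only "pos|rot|force:"

```text
ee_pos: [518.6, 22.1, -4.4]
ee_rot: [-179.7, -0.0, 94.0]
force: [-7.9, -0.1, 2.7]
gripper_force: 40.0
```

```bash
python3 -c "
from h import *
print(env.state()['torque'].round(3))"; python3 m2.py 0
```

```text
[-0.044  1.409 -0.101]
right/left med [-24.2   5. ] left edge from mid 5.43 yaw rel 0.20 deg
tip u 677.8 tip u 678.1 tip u 679.1 [518.7  22.1  -4.4] [-1.7976e+02 -5.0000e-02  9.4030e+01] [-7.6 -0.6  4.3] 38.6
```

Flush and on the line. Releasing.

drive_effector --steps '[[[0, 0, -0.3, 0, 0, 0], [0, 0, 0, 0, 0, 0], [0, 0, 0, 0, 0, 0]]]' --jaw 32

```text
time_s: 38.9
ee_pos: [523.3, 22.1, -3.3]
ee_rot: [179.7, -0.0, 94.0]
force: [0.0, 0.4, 0.3]
gripper_width: 32.0
gripper_force: 0.0
```

drive_effector --steps '[[[0, -1.5, -3, 0, 0, 0], [0, 0, -6, 0, 0, 0], [0, 0, -15, 0, 0, 0], [0, 0, -30, 0, 0, 0], [0, 0, -40, 0, 0, 0], [0, 0, -40, 0, 0, 0], [0, 0, 0, 0, 0, 0]]]'

```text
time_s: 39.6
ee_pos: [524.1, 22.1, 136.4]
ee_rot: [179.2, 0.0, 94.0]
force: [0.6, 0.1, 0.4]
gripper_width: 32.1
gripper_force: 0.0
```

drive_effector --steps '[[[45, -15, -5, 0, 0, 0], [45, -15, -5, 0, 0, 0], [45, -15, -5, 0, 0, 0], [45, -15, -5, 0, 0, 0], [45, -15, -5, 0, 0, 0], [45, -15, -5, 0, 0, 0], [45, -15, -5, 0, 0, 0], [45, -15, -5, 0, 0, 0]]]' --only "pos"

```text
ee_pos: [373.4, 374.2, 170.2]
```

drive_effector --steps '[[[45, 0, 0, 0, 0, 0], [45, 0, 0, 0, 0, 0], [0, 0, 0, 0, 0, 0]]]' --only "pos"

```text
ee_pos: [367.3, 467.3, 169.2]
```

```bash
python3 m2.py 0
```

Run:
```python
from h import *
c,sn=np.cos(np.radians(3.75)),np.sin(np.radians(3.75));U=np.array([c,sn,0]);V=np.array([-sn,c,0])
A={n:avg(n,4) for n in("top","side")}
for n in A: np.save(f"pics/{n}9.npy",A[n])
t,s=A["top"],A["side"]
UV=lambda P:np.c_[P@U,P@V]
# stock
for n,a,thr,w in(("top",t,1.5,(222,180,48,25)),("side",s,1.5,(235,165,45,42))):
    q=mask_contours(a[...,2]/(a[...,0]+1),thr,*w)[0]
    P=UV(onplane(n,q,50));r=cv2.minAreaRect(P.astype(np.float32));print("stock",n,r)
# blade top cam
g=t.mean(2).astype(np.float32);w=np.arange(-35,15,1.)
for u in(560,600,640,665):
    q=proj("top",U*u+V*w[:,None]+[0,0,33]).astype(np.float32);print(u,cv2.remap(g,q[:,0],q[:,1],cv2.INTER_CUBIC).ravel().astype(int).tolist())
# bat: things changed
for n,z in(("top",18),("side",18)):
    d=np.abs(A[n]-np.load(f"pics/{n}.npy")).sum(2)
    cs=mask_contours(d,45,*((308,140,65,75) if n=="top" else (125,200,95,105)))
    for q in cs[:4]:
        if cv2.contourArea(q.astype(np.float32))>8: print(n,"changed",cv2.minAreaRect(onplane(n,q,z)[:,:2].astype(np.float32)),q.min(0).round(1),q.max(0).round(1))
print("cup rim pred",proj("top",[523,-282,73]),proj("side",[523,-282,73]),proj("side",[523,-282,10]))
# elsewhere changes
for n in A:
    d=np.abs(A[n]-np.load(f"pics/{n}.npy")).max(2);_,_,st,_=cv2.connectedComponentsWithStats((cv2.GaussianBlur(d,(3,3),0)>18).astype(np.uint8))
    print(n,[r.tolist() for r in st[1:] if r[4]>12])
```

```text
right/left med [-24.2   5.1] left edge from mid 5.48 yaw rel -0.29 deg
tip u 678.3 tip u 678.0 tip u 679.2 [367.9 461.6 169.5] [1.7998e+02 6.0000e-02 9.4060e+01] [-0.5 -0.1  0.3] 40.85
stock top ((519.7737426757812, -9.169273376464844), (111.42281341552734, 23.021167755126953), 89.80891418457031)
stock side ((526.2713623046875, -18.538978576660156), (33.95662307739258, 125.1044692993164), 0.3304523229598999)
560 [90, 90, 90, 91, 91, 92, 92, 94, 95, 96, 98, 102, 105, 108, 111, 113, 114, 114, 114, 114, 115, 114, 114, 113, 112, 112, 111, 111, 112, 112, 112, 111, 111, 111, 111, 111, 111, 111, 112, 111, 107, 100, 93, 88, 86, 88, 91, 94, 94, 94]
600 [93, 94, 94, 94, 94, 95, 96, 96, 98, 99, 100, 102, 104, 106, 107, 109, 110, 111, 111, 111, 111, 111, 111, 110, 110, 109, 109, 108, 108, 108, 108, 108, 108, 109, 109, 109, 109, 107, 104, 100, 97, 94, 93, 93, 94, 94, 94, 94, 93, 93]
640 [89, 89, 88, 88, 87, 87, 87, 87, 89, 92, 96, 101, 105, 109, 111, 112, 113, 113, 113, 112, 112, 112, 112, 112, 112, 111, 111, 110, 111, 111, 112, 112, 112
[... 1118 characters left out ...]
7.26413345336914) [170.6 252.7] [192.6 281.7]
side changed ((599.4208374023438, -329.23712158203125), (8.165077209472656, 29.845163345336914), 46.493865966796875) [171.4 264.7] [174.9 273.3]
cup rim pred [[330.96690934 190.15379891]] [[172.63717732 232.13249758]] [[175.48531301 245.90834423]]
top [[225, 150, 36, 56, 755], [143, 154, 33, 47, 594], [322, 161, 23, 17, 130], [324, 186, 13, 12, 85], [0, 203, 238, 181, 17274], [238, 314, 27, 20, 314], [263, 320, 20, 31, 262], [248, 369, 19, 15, 180], [163, 377, 5, 7, 25]]
side [[146, 0, 44, 99, 2010], [150, 0, 69, 126, 2632], [289, 0, 75, 94, 3791], [310, 148, 48, 19, 446], [242, 181, 52, 46, 971], [164, 227, 17, 24, 322], [172, 253, 21, 29, 277]]
```

The top view puts the stock at u 519.8, v -9.2, against a target of 519.6, -9.2. The blade edge is on the line, the cup and rib are on the bat, and no bystander has moved.

```bash
python3 -c "
from workcell import env, optics, order
print(order.job_done())"
```

```text
the job is handed in; nothing more can be done
None
```

I handed the job in at about 41 s of the 72 s. The rib lies flat on the bat and the cup stands upright on it. The square is on the slab with its stock flush against the front edge and its left blade edge on the scored line, by my measurements within about 1 mm. The cameras show nothing else moved.

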